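# Stow an offcut in a lidded case with a folding stay

### The job

Raise the case's lid by its handle until the folding stay on its end locks, and let go so that the stay holds the lid up by itself. Set the aluminium T-section offcut down on the floor of the case without dropping it, then push the stay's knee pin to break the stay and lower the lid by hand, without letting it slam, until it is fully shut with the offcut inside. Do not force the lid against the stay once that stops it, or the rubber bush at the stay's foot tears, and leave the mug, the cone and the wooden block alone.

Things in the scene. Friction and masses are not known exactly. Their poses are not given: they have to be found in the camera images.
- case: plywood case fixed to the bench, 180 mm deep (its x) by 240 mm long (its y) by 100 mm high, open on top under the lid, walls and floor 6 mm thick. Origin: centre of its underside; z up. The lid is hinged on its +x top rim and the handle is on its -x side; the folding stay is on the outside of its -y end.
- lid (a joint): lid angle (rad): 0 shut, grows as it is raised. The stay stops it somewhere in 1.3 to 1.5 (its foot is bolted elsewhere in its slot each time: feel for it); locked, the lid rests about 0.015 below. Lid 0.7 kg, lifting at the handle takes 3 to 6 N. From about 0.9 up, stiff hinge and stay spring hold it where it is left; lower, it falls shut if let go.
- handle (a point): middle of the lid's handle: round steel bar 12 mm thick, 110 mm long, parallel to the hinge (case y), 44 mm out in front of the lid's front edge on two posts: fingers can straddle it from above at any lid angle, and it can turn between them. 228 mm from the hinge axis; 104 mm above the bench when shut. Axes turn with the lid.
- hinge (a point): middle of the hinge axis, on the case's +x top rim, 100 mm above the bench; the lid turns about case +y. The axes turn with the lid.
- knee (a joint): knee angle of the folding stay (rad): about 0 folded (lid shut), 2.66 with its links in line, 2.91 at its stop past the line. Locked: over 2.85 with the lid let go (a spring draws it there once the lid has been raised to where the stay stops it, and the pull is eased). Broken: let go under about 1.9. Let go higher, the spring draws it back to lock.
- knee_pin (a point): mid-length of the stay's knee pin: steel, 16 mm thick, 42 mm long beyond the links, along case -y. Locked: about 140 mm above the bench, 77 mm before (case -x) the hinge. Push it down and towards the hinge (45 deg: case +x, -z) about 50 mm with 5 to 12 N; it swings at 87.5 mm about the foot. The lid comes to about 1.1 rad and stays; from 70 mm the lid may fall.
- stay_foot: steel foot of the folding stay on the outside of the case's -y end, 18 mm; it carries the two flat links (each 87.5 mm between pivots) and the knee pin. Origin: the lower pivot (in a rubber bush), 65 mm above the bench; its axes are those of the case.
- offcut: loose aluminium offcut, an upside-down T: base 70 mm (its x) by 40 mm by 8 mm thick, and along its middle an upright fin 70 mm long, 10 mm thick (its y), reaching 46 mm above the origin. Origin: centre of its underside. 0.14 kg.
- mug: loose white mug, 90 mm high, 80 mm wide. To be left alone. Origin: centre of its underside.
- cone: loose blue plastic cone, 110 mm high, foot 32 mm wide. To be left alone. Origin: centre of its underside.
- block: loose wooden block 60 x 35 x 30 mm. To be left alone. Origin: centre of its underside.
- bush (a joint): give of the rubber bush at the stay's lower pivot (m): 0 unloaded, grows as the stay is pulled (lid forced up against the locked stay), 0.001 m for 13 N in the stay (about 5 N at the handle). Over 0.003 (about 15 N at the handle beyond lifting the lid) it tears; under -0.003 too (pressed).
Things that resemble listed ones, but are neither listed nor needed, are in the scene too. There is more than one size of the offcut; the job needs the smaller.

How it is judged (in metres and radians):
On the way, in this order (a step that is already met when the one before it is completed fails the run):
1. the lid is up, the stay is locked past its line, and the lid has been let go (value of joint knee above 2.83 rad and value of joint lid above 1.2 rad and contact force between the fingers and case below 0.3 N), for 0.3 s.
2. the offcut lies on the floor of the case, let go, with the stay still locked (x of offcut in the frame of case between -0.09 and 0.09 m and y of offcut in the frame of case between -0.12 and 0.12 m and height (world z) of offcut below 0.035 m and contact force between the fingers and offcut below 0.2 N and linear speed of offcut below 0.03 m/s and value of joint knee above 2.8 rad), for 0.2 s.
3. the stay is broken while the lid is still up (value of joint knee below 2.1 rad and value of joint lid above 0.6 rad), for 0.1 s.
At the end, for the whole second after the job is handed in: the lid is shut (under 0.03 rad) and at rest, with the offcut lying at rest on the floor of the case, inside its walls (value of joint lid below 0.03 rad and velocity of joint lid below 0.05 rad/s and x of offcut in the frame of case between -0.09 and 0.09 m and y of offcut in the frame of case between -0.12 and 0.12 m and height (world z) of offcut below 0.035 m and linear speed of offcut below 0.02 m/s); the robot touches nothing.
It fails at once if the lid slams: it swings down faster than 1.8 rad/s below 0.9 rad (velocity of joint lid below -1.8 rad/s and value of joint lid below 0.9 rad).
It fails at once if the stay is forced: the rubber bush at its foot gives more than 3 mm (value of joint bush above 0.003 m or value of joint bush below -0.003 m).
It fails at once if the offcut is dropped into the case: it moves faster than 0.55 m/s inside the case, out of the fingers (linear speed of offcut above 0.55 m/s and height (world z) of offcut below 0.1 m and contact force between the fingers and offcut below 0.1 N and x of offcut in the frame of case between -0.09 and 0.09 m and y of offcut in the frame of case between -0.12 and 0.12 m).
It fails at once if the mug, cone or block is moved more than 30 mm (distance of any of mug, cone, block from where it was at the start of the episode above 0.03 m).
It also fails if it takes over 72 s, if anything falls off the work surface, if the arm or the gripper's body presses on something with over 40 N, if the wrist force passes 120 N, or if a joint passes its speed limit or range.

### The arm

A 6-joint arm with a two-finger parallel gripper is mounted at the origin on the work surface. World frame = base frame: x ahead of the robot, y to its left, z up, the work surface at z = 0. Lengths are in m, angles in degrees, forces in N, time in s.
With the tool pointing down it reaches from about 0.35 to 0.775 m from the base axis. Payload 7.3 kg.
Tool frame: the origin (TCP) lies midway between the tips of the shut fingers; the grasp point (between the pads) lies 19 mm behind it (robot.grip_point_offset is the distance from the TCP to the grasp point, in m); z points along the fingers, y is the line along which they close (so a half turn about z gives the same grasp; the last joint's range is limited). The gripper opens to 92 mm and grips with 3 to 60 N. Pads are 19 mm wide; open, the fingers measure 130 mm over their backs; the gripper's body (75 mm by 190 mm) begins 47 mm behind the grasp point.
Start: joints at [58.384, 19.595, 87.324, -0, 73.075, -8.365], TCP at [0.207, 0.482, 0.227] pointing down, gripper open.
Joint ranges: [-145.02, 145.02], [-44.19, 115.74], [2.07, 154.8], [-57.11, 237.11], [16.16, 152.29], [-177.93, 177.93]. Speed limits (degrees/s): [147.25, 147.25, 180, 180, 180, 180].

### API

Orientations are given as [roll, pitch, yaw] about the fixed x, y, z axes, in that order (R = Rz(yaw) Ry(pitch) Rx(roll)).
In Python, from rig import robot gives the robot as it stands.
- The arm moves only by the tool send_rows, never from a script. Its argument "commands" is a list of rows, each an object of numbers: "wx", "wy", "wz": the turn, a rotation vector about the tool's x, y, z in units of 5 degrees (1.0 is 5 degrees); "tx", "ty", "tz": the shift along the tool's x, y, z in units of 40 mm (1.0 is 40 mm); "fingers": the opening, from -1 (shut) to 1 (fully open). A call has 1 to 8 rows; each row shifts and turns the commanded pose from where the row before left it, along the tool's axes as they then stand; what a row does not reach is not made up. A row lasts 1/8 s, in which the tool goes at most 62.5 mm and 10.7 degrees, less where a joint would pass 70% of its speed; a pose out of reach is approached as far as the arm can. A call is refused whole if a number of a shift passes 1 or a number of a turn 1, either way. A call with a gripper value outside its range is refused whole. The fingers move at their own pace and stop on an object; "grip_force" is the grip in N (left out, the last holds). Time passes only in rows, so rows that do not move let the fingers close. It gives the time, the measured TCP pose, the force, the opening and the grip force at its end, in the units of the state.
- robot.get_state(): the state, without advancing time (a new reading comes with each control period).
- robot.get_image(name): name is "scene" or "top"; returns a dict with "pixels" (480x640x3 uint8, blue, green, red), "mtx" (3x3 intrinsics, pixels), "eye" and "attitude" of the camera in the world. Camera axes: x right, y down, z forward; pixel columns grow to the right and rows downward; lengths in m; the calibration is good to about 2 mm. A picture is of the moment at which its call begins. There is no depth.
- robot.finish_job(): hands the job in; it is judged then, once.
The state is a dict: "time_s": time; "joint_pos": joint angles; "qvel": joint speeds; "joint_torque": joint torques, N m; "tcp_pos": TCP position; "orientation": TCP orientation; "wrist_force": force on the tool from outside, world axes, zero at the start; "torque": the same for the moment, N m; "gripper_width": opening from 0.0 (shut) to 1.0 (fully open); "finger_force": force on a finger pad.
Only numpy, scipy, OpenCV 4.12 (cv2) and the standard library are available. Lean on these libraries where they do the work, as an engineer would, in place of code of your own. Each camera call takes 0.05 s, during which the arm holds its last target. There are 200 camera calls.

## Working session

There is one attempt and no reset: what is moved stays moved. The work goes in short steps, Python scripts to look and compute and a tool call to move; the robot and the scene stay as the last step left them, time stands still between calls to the robot, and variables do not carry over. Pictures are saved under pics/ and viewed, at most 10 in all, crops included, and the job is handed in when it is done.

Besides the shell and the picture viewer there is one more tool, called after "Call:" as name([rows], argument=value, ...), one row to a line, values as JSON. send_rows: Moves the arm, as the interface text tells. Its arguments: {"type":"object","properties":{"commands":{"type":"array"},"grip_force":{"type":"number"}},"required":["commands"]}

```bash
ls; mkdir -p pics
python3 - <<'E'
from rig import robot
import cv2,pickle
s=robot.get_state();print({k:s[k] for k in('time_s','tcp_pos','orientation','wrist_force','gripper_width')})
d={}
for n in('scene','top'):
    im=robot.get_image(n);d[n]=im;cv2.imwrite(f'pics/{n}0.png',im['pixels']);print(n,im['mtx'],im['eye'],im['attitude'])
pickle.dump(d,open('im0.pkl','wb'))
E
```

```text
pics
{'time_s': 0.0, 'tcp_pos': array([0.20700909, 0.48200937, 0.22604179]), 'orientation': array([-1.79910009e+02, -1.32137016e-02,  1.56746932e+02]), 'wrist_force': array([0.13325797, 0.24472563, 1.28430546]), 'gripper_width': 0.9998086996845796}
scene [[456.55069985   0.         314.99618891]
 [  0.         456.55069985 239.45479003]
 [  0.           0.           1.        ]] [1.37568124 0.26073419 0.71725934] [-126.4165061     0.22879543  108.04096595]
top [[500.75752474   0.         316.65679578]
 [  0.         500.75752474 239.19631302]
 [  0.           0.           1.        ]] [ 0.48087401 -0.03769967  1.4345501 ] [-176.17078163    0.99285191  -91.01579827]
```

View pics/scene0.png

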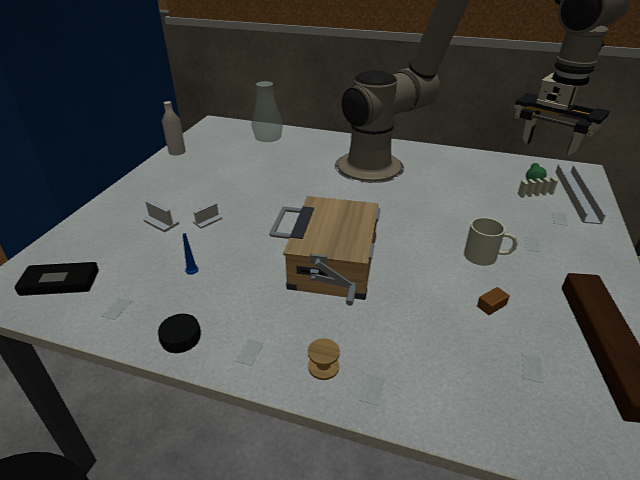

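View pics/top0.png

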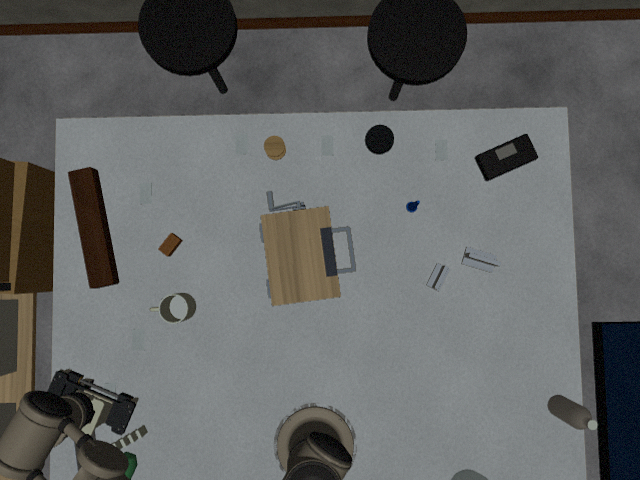

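The top view shows the case with its lid at (261–341, 206–306) and its handle at (352, 250). The stay is at the top end, around (285, 208). The offcuts are at (438, 277), which looks smaller, and (480, 258). The mug is at (177, 307), the block at (170, 244) and the cone at (412, 206).

```bash
cat > h.py <<'E'
import numpy as np,cv2,pickle
from scipy.spatial.transform import Rotation as R
def ray(im,uv):
    A=R.from_euler('xyz',im['attitude'],degrees=True).as_matrix()
    d=np.linalg.solve(im['mtx'],np.r_[uv,1.]);return np.array(im['eye']),A@d
def plane(im,uv,z):
    e,d=ray(im,uv);return e+d*(z-e[2])/d[2]
def tri(a,uva,b,uvb):
    e,d=ray(a,uva);f,g=ray(b,uvb)
    s=np.linalg.lstsq(np.c_[d,-g],f-e,rcond=None)[0];p,q=e+s[0]*d,f+s[1]*g
    return (p+q)/2,np.linalg.norm(p-q)
def proj(im,p):
    A=R.from_euler('xyz',im['attitude'],degrees=True).as_matrix()
    c=im['mtx']@(A.T@(np.array(p)-im['eye']));return c[:2]/c[2]
E
python3 - <<'E'
from h import *
d=pickle.load(open('im0.pkl','rb'));t=d['top'];s=d['scene']
px=t['pixels'];hsv=cv2.cvtColor(px,cv2.COLOR_BGR2HSV)
m=cv2.inRange(hsv,(8,60,60),(30,255,255))[190:320,250:360]
c=max(cv2.findContours(m,0,2)[0],key=cv2.contourArea)
r=cv2.minAreaRect(c);b=cv2.boxPoints(r)+[250,190]
print(r,b)
for z in(.1,.106):print(z,[plane(t,q,z).round(4).tolist() for q in b])
for n,q in dict(hA=(348,226),hB=(355,271),hM=(353.5,249),pin=(269,191)).items():print(n,plane(t,q,.104).round(4))
for n,q in dict(small=(438,277),big=(480,260)).items():print(n,plane(t,q,.004).round(4))
a=cv2.resize(px[180:320,250:510],None,fx=3,fy=3,interpolation=cv2.INTER_CUBIC)
cv2.imwrite('pics/c1.png',a)
x=s['pixels'];a=cv2.resize(x[190:310,130:390],None,fx=3,fy=3,interpolation=cv2.INTER_CUBIC);cv2.imwrite('pics/c2.png',a)
E
```

```text
((49.89519500732422, 65.21397399902344), (91.58944702148438, 69.12162017822266), 82.40535736083984) [[259.58515358 214.3886528 ]
 [328.10043335 205.25328064]
 [340.20523834 296.03929138]
 [271.68995667 305.17466736]]
0.1 [[0.6403, 0.1359, 0.1], [0.6613, -0.0485, 0.1], [0.4185, -0.0759, 0.1], [0.3975, 0.1062, 0.1]]
0.106 [[0.6395, 0.1351, 0.106], [0.6605, -0.0484, 0.106], [0.4188, -0.0757, 0.106], [0.3979, 0.1056, 0.106]]
hA [ 0.604  -0.1004  0.104 ]
hB [ 0.484  -0.1163  0.104 ]
hM [ 0.5424 -0.1136  0.104 ]
pin [0.7024 0.1094 0.104 ]
small [ 0.4631 -0.357   0.004 ]
big [ 0.5091 -0.4774  0.004 ]
```

View pics/c1.png

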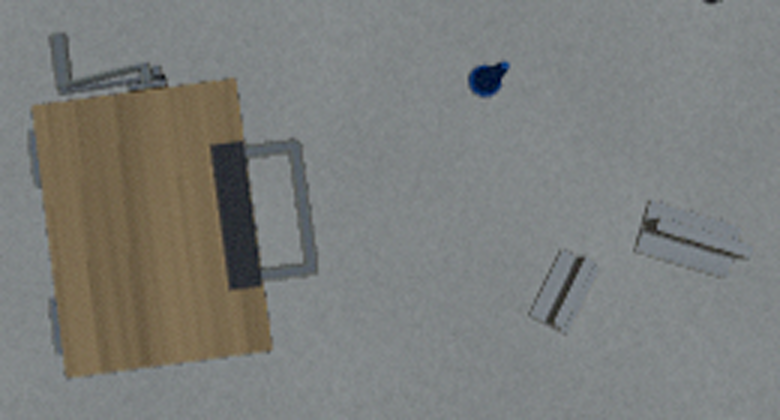

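View pics/c2.png

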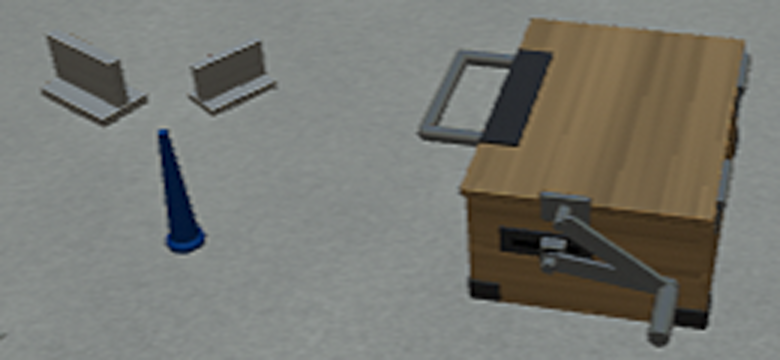

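The first crop shows the handle bar from (297, 142) to (312, 270), and the small offcut at about (563, 291) with its fin running from (549, 322) to (582, 257). The second crop shows the stay folded, with its pin low on the hinge side. From these, the case yaw is about 96.4°, the hinge is at (.519, .119) and the handle is at (.545, −.108).

First I'll turn the tool so its y axis lies along case +x, then travel over.

Call:
send_rows([
  {"wz":-1,"fingers":-0.3},
  {"wz":-1,"fingers":-0.3},
  {"wz":-1,"fingers":-0.3},
  {"wz":-1,"fingers":-0.3},
  {"wz":-1,"fingers":-0.3},
  {"wz":-0.95,"fingers":-0.3},
  {"fingers":-0.3},
  {"fingers":-0.3},
])

```text
invalid input
```

Call:
send_rows([
  {"tx":-0.42,"ty":-0.97,"fingers":-0.3},
  {"tx":-0.42,"ty":-0.97,"fingers":-0.3},
  {"tx":-0.42,"ty":-0.97,"fingers":-0.3},
  {"tx":-0.42,"ty":-0.97,"fingers":-0.3},
  {"tx":-0.42,"ty":-0.97,"fingers":-0.3},
  {"tx":-0.42,"ty":-0.97,"fingers":-0.3},
  {"tx":-0.42,"ty":-0.97,"fingers":-0.3},
  {"tx":-0.42,"ty":-0.97,"fingers":-0.3},
])

```text
invalid input
```

Call:
send_rows([
  {"tx":-0.42,"ty":-0.97,"fingers":-0.3},
  {"tx":-0.42,"ty":-0.97,"fingers":-0.3},
  {"tx":-0.42,"ty":-0.97,"fingers":-0.3},
  {"tx":-0.42,"ty":-0.97,"fingers":-0.3},
  {"tx":-0.42,"ty":-0.97,"fingers":-0.3},
  {"tx":-0.42,"ty":-0.97,"fingers":-0.3},
  {"tx":-0.42,"ty":-0.97,"fingers":-0.3},
  {"fingers":-0.3},
])

```text
invalid input
```

```bash
cat >> h.py <<'E'
def goto(st,target,rpy=None):
    "tool-frame units to target: turn (5deg) first, then shift (40mm)"
    A=R.from_euler('xyz',st['orientation'],degrees=True);B=A if rpy is None else R.from_euler('xyz',rpy,degrees=True)
    w=(A.inv()*B).as_rotvec(degrees=True)/5
    print('turn',w.round(2),'shift',(B.inv().apply(np.array(target)-st['tcp_pos'])/.04).round(2))
def show(st):print({k:np.round(st[k],4).tolist() for k in('time_s','tcp_pos','orientation','wrist_force','gripper_width','finger_force')})
yaw=np.radians(96.4);cx=np.array([np.cos(yaw),np.sin(yaw),0]);cy=np.array([-cx[1],cx[0],0]);C0=np.array([.5292,.0292,0])
def case(x,y,z):return C0+cx*x+cy*y+np.array([0,0,z])
E
python3 - <<'E'
from h import *
from rig import robot
s=robot.get_state();show(s);goto(s,case(-.138,0,.085),[180,0,186.4])
d=pickle.load(open('im0.pkl','rb'));t=d['top']
im=robot.get_image('top');cv2.imwrite('pics/x.png',im['pixels'])
b=np.array([(530,315),(563,333),(597,258),(563,249)])/3+[250,180]
print([plane(t,q,.008).round(4)[:2].tolist() for q in b])
P=[plane(t,q,.008) for q in b];print(np.mean(P,0))
f=np.array([(549,322),(582,257)])/3+[250,180]
for z in(.008,.046):
  F=[plane(t,q,z) for q in f];print(z,F,np.degrees(np.arctan2(*(F[1]-F[0])[1::-1])))
E
```

```text
{'time_s': 0.1, 'tcp_pos': [0.207, 0.4821, 0.2261], 'orientation': [-179.9217, -0.0122, 156.7501], 'wrist_force': [0.0167, -0.7809, -0.2478], 'gripper_width': 0.9992, 'finger_force': 0.0}
turn [-0.01 -0.01 -5.93] shift [ -6.74 -15.6    3.53]
[[0.4411, -0.3234], [0.4237, -0.3538], [0.4936, -0.3882], [0.5027, -0.3565]]
[ 0.4653006  -0.35547294  0.008     ]
0.008 [array([ 0.43426458, -0.34103382,  0.008     ]), array([ 0.49483075, -0.37410129,  0.008     ])] -28.63332959223305
0.046 [array([ 0.43550615, -0.3329537 ,  0.046     ]), array([ 0.49445898, -0.36514033,  0.046     ])] -28.6333295922331
```

Every row probably needs all seven keys, so I'll resend the turn that way.

Call:
send_rows([
  {"wx":0,"wy":0,"wz":-1,"tx":0,"ty":0,"tz":0,"fingers":-0.3},
  {"wx":0,"wy":0,"wz":-1,"tx":0,"ty":0,"tz":0,"fingers":-0.3},
  {"wx":0,"wy":0,"wz":-1,"tx":0,"ty":0,"tz":0,"fingers":-0.3},
  {"wx":0,"wy":0,"wz":-1,"tx":0,"ty":0,"tz":0,"fingers":-0.3},
  {"wx":0,"wy":0,"wz":-1,"tx":0,"ty":0,"tz":0,"fingers":-0.3},
  {"wx":0,"wy":0,"wz":-0.93,"tx":0,"ty":0,"tz":0,"fingers":-0.3},
], grip_force=20)

```text
time_s: 0.9
tcp_pos: [0.2071, 0.4822, 0.2264]
orientation: [-180.0, -0.0, -173.4]
wrist_force: [0.2, 0.4, 0.3]
gripper_width: 0.393
finger_force: 0.0
```

Call:
send_rows([
  {"wx":0,"wy":0,"wz":0,"tx":-0.42,"ty":-0.97,"tz":0,"fingers":-0.3},
  {"wx":0,"wy":0,"wz":0,"tx":-0.42,"ty":-0.97,"tz":0,"fingers":-0.3},
  {"wx":0,"wy":0,"wz":0,"tx":-0.42,"ty":-0.97,"tz":0,"fingers":-0.3},
  {"wx":0,"wy":0,"wz":0,"tx":-0.42,"ty":-0.97,"tz":0,"fingers":-0.3},
  {"wx":0,"wy":0,"wz":0,"tx":-0.42,"ty":-0.97,"tz":0,"fingers":-0.3},
  {"wx":0,"wy":0,"wz":0,"tx":-0.42,"ty":-0.97,"tz":0,"fingers":-0.3},
  {"wx":0,"wy":0,"wz":0,"tx":-0.42,"ty":-0.97,"tz":0,"fingers":-0.3},
  {"wx":0,"wy":0,"wz":0,"tx":-0.42,"ty":-0.97,"tz":0,"fingers":-0.3},
])

```text
time_s: 1.9
tcp_pos: [0.3758, 0.1876, 0.2267]
orientation: [180.0, 0.0, -173.6]
wrist_force: [0.4, 0.3, 0.5]
gripper_width: 0.351
finger_force: 0.0
```

Call:
send_rows([
  {"wx":0,"wy":0,"wz":0,"tx":-0.42,"ty":-0.97,"tz":0,"fingers":-0.3},
  {"wx":0,"wy":0,"wz":0,"tx":-0.42,"ty":-0.97,"tz":0,"fingers":-0.3},
  {"wx":0,"wy":0,"wz":0,"tx":-0.42,"ty":-0.97,"tz":0,"fingers":-0.3},
  {"wx":0,"wy":0,"wz":0,"tx":-0.42,"ty":-0.97,"tz":0,"fingers":-0.3},
  {"wx":0,"wy":0,"wz":0,"tx":-0.42,"ty":-0.97,"tz":0,"fingers":-0.3},
  {"wx":0,"wy":0,"wz":0,"tx":-0.42,"ty":-0.97,"tz":0,"fingers":-0.3},
  {"wx":0,"wy":0,"wz":0,"tx":-0.42,"ty":-0.97,"tz":0,"fingers":-0.3},
  {"wx":0,"wy":0,"wz":0,"tx":-0.42,"ty":-0.97,"tz":0,"fingers":-0.3},
])

```text
time_s: 2.9
tcp_pos: [0.544, -0.1058, 0.2264]
orientation: [180.0, -0.0, -173.6]
wrist_force: [0.3, 1.3, -0.0]
gripper_width: 0.354
finger_force: 0.0
```

Run:
```python
from h import *
from rig import robot
s=robot.get_state();show(s);goto(s,case(-.138,0,.085),[180,0,186.4])
```

```text
{'time_s': 2.9, 'tcp_pos': [0.544, -0.1058, 0.2264], 'orientation': [179.9783, -0.0229, -173.6106], 'wrist_force': [0.2895, 1.3203, -0.0208], 'gripper_width': 0.354, 'finger_force': 0.0}
turn [ 0. -0. -0.] shift [-0.01 -0.05  3.54]
```

Call:
send_rows([
  {"wx":0,"wy":0,"wz":0,"tx":0,"ty":-0.05,"tz":0.9,"fingers":-0.3},
  {"wx":0,"wy":0,"wz":0,"tx":0,"ty":0,"tz":0.9,"fingers":-0.3},
  {"wx":0,"wy":0,"wz":0,"tx":0,"ty":0,"tz":0.9,"fingers":-0.3},
  {"wx":0,"wy":0,"wz":0,"tx":0,"ty":0,"tz":0.8,"fingers":-0.3},
  {"wx":0,"wy":0,"wz":0,"tx":0,"ty":0,"tz":0,"fingers":-1},
  {"wx":0,"wy":0,"wz":0,"tx":0,"ty":0,"tz":0,"fingers":-1},
  {"wx":0,"wy":0,"wz":0,"tx":0,"ty":0,"tz":0,"fingers":-1},
  {"wx":0,"wy":0,"wz":0,"tx":0,"ty":0,"tz":0,"fingers":-1},
], grip_force=15)

```text
time_s: 3.9
tcp_pos: [0.5447, -0.1067, 0.0882]
orientation: [-179.9, 0.2, -173.6]
wrist_force: [0.4, 0.9, 4.8]
gripper_width: 0.124
finger_force: 15.0
```

Run:
```python
from h import *
from rig import robot
s=robot.get_state();show(s);goto(s,case(-.138,0,.085),[180,0,186.4])
r=.228;a0=np.arctan2(.004,.228)
p=lambda th:np.array([.09-r*np.cos(th+a0),.1+r*np.sin(th+a0)])
T=np.r_[np.arange(0,1.21,.1),1.24,1.27]
for a,b in zip(T[:-1],T[1:]):
  q=(p(b)-p(a))/.04;print(round(b,2),'ty',q[0].round(2),'tz',-q[1].round(2))
```

```text
{'time_s': 3.9, 'tcp_pos': [0.5447, -0.1067, 0.0882], 'orientation': [-179.9386, 0.1631, -173.5973], 'wrist_force': [0.3726, 0.8941, 4.7608], 'gripper_width': 0.1241, 'finger_force': 15.0006}
turn [-0.01  0.03  0.  ] shift [ 0.01 -0.03  0.08]
0.1 ty 0.04 tz -0.57
0.2 ty 0.1 tz -0.56
0.3 ty 0.15 tz -0.55
0.4 ty 0.2 tz -0.53
0.5 ty 0.26 tz -0.51
0.6 ty 0.31 tz -0.48
0.7 ty 0.35 tz -0.45
0.8 ty 0.4 tz -0.41
0.9 ty 0.43 tz -0.37
1.0 ty 0.47 tz -0.32
1.1 ty 0.5 tz -0.27
1.2 ty 0.52 tz -0.22
1.24 ty 0.22 tz -0.07
1.27 ty 0.16 tz -0.05
```

Call:
send_rows([
  {"wx":0,"wy":0,"wz":0,"tx":0,"ty":0.04,"tz":-0.57,"fingers":-1},
  {"wx":0,"wy":0,"wz":0,"tx":0,"ty":0.1,"tz":-0.56,"fingers":-1},
  {"wx":0,"wy":0,"wz":0,"tx":0,"ty":0.15,"tz":-0.55,"fingers":-1},
  {"wx":0,"wy":0,"wz":0,"tx":0,"ty":0.2,"tz":-0.53,"fingers":-1},
  {"wx":0,"wy":0,"wz":0,"tx":0,"ty":0.26,"tz":-0.51,"fingers":-1},
  {"wx":0,"wy":0,"wz":0,"tx":0,"ty":0,"tz":0,"fingers":-1},
])

```text
time_s: 4.65
tcp_pos: [0.5414, -0.0781, 0.1979]
orientation: [-179.7, 0.2, -173.6]
wrist_force: [1.3, -8.0, 3.8]
gripper_width: 0.121
finger_force: 15.0
```

```bash
cat >> h.py <<'E'
def lid(s):
    p=np.array(s['tcp_pos'])-C0;x=p@cx;z=p[2]+.019
    return dict(x=round(x,4),y=round(float(p@cy),4),z=round(z,4),th=round(float(np.arctan2(z-.1,.09-x)),3),r=round(float(np.hypot(z-.1,.09-x)),4),Fx=round(float(np.dot(s['wrist_force'],cx)),2))
E
python3 - <<'E'
from h import *
from rig import robot
s=robot.get_state();show(s);print(lid(s))
E
```

```text
{'time_s': 4.65, 'tcp_pos': [0.5414, -0.0781, 0.1979], 'orientation': [-179.7449, 0.2464, -173.5617], 'wrist_force': [1.3361, -7.9767, 3.7585], 'gripper_width': 0.1206, 'finger_force': 14.9967}
{'x': np.float64(-0.108), 'y': -0.0002, 'z': np.float64(0.2169), 'th': 0.533, 'r': 0.2299, 'Fx': -8.08}
```

Run:
```python
import numpy as np
p=lambda th:np.array([.09-.228*np.cos(th),.1-.0158+.228*np.sin(th)])
c=np.array([-.1068,.1952])
for b in [.6,.7,.8,.9,1.0,1.1,1.2,1.27]:
  q=np.round((p(b)-c)/.04,2);c=c+q*.04;print(b,'ty',q[0],'tz',-q[1],c)
```

```text
0.6 ty 0.22 tz -0.44 [-0.098   0.2128]
0.7 ty 0.34 tz -0.46 [-0.0844  0.2312]
0.8 ty 0.39 tz -0.41 [-0.0688  0.2476]
0.9 ty 0.43 tz -0.38 [-0.0516  0.2628]
1.0 ty 0.46 tz -0.33 [-0.0332  0.276 ]
1.1 ty 0.49 tz -0.28 [-0.0136  0.2872]
1.2 ty 0.52 tz -0.24 [0.0072 0.2968]
1.27 ty 0.38 tz -0.13 [0.0224 0.302 ]
```

Call:
send_rows([
  {"wx":0,"wy":0,"wz":0,"tx":0,"ty":0.22,"tz":-0.44,"fingers":-1},
  {"wx":0,"wy":0,"wz":0,"tx":0,"ty":0.34,"tz":-0.46,"fingers":-1},
  {"wx":0,"wy":0,"wz":0,"tx":0,"ty":0.39,"tz":-0.41,"fingers":-1},
  {"wx":0,"wy":0,"wz":0,"tx":0,"ty":0.43,"tz":-0.38,"fingers":-1},
  {"wx":0,"wy":0,"wz":0,"tx":0,"ty":0.46,"tz":-0.33,"fingers":-1},
  {"wx":0,"wy":0,"wz":0,"tx":0,"ty":0.49,"tz":-0.28,"fingers":-1},
  {"wx":0,"wy":0,"wz":0,"tx":0,"ty":0.52,"tz":-0.24,"fingers":-1},
  {"wx":0,"wy":0,"wz":0,"tx":0,"ty":0,"tz":0,"fingers":-1},
])

```text
time_s: 5.65
tcp_pos: [0.5284, 0.0367, 0.2996]
orientation: [-179.9, 0.3, -173.5]
wrist_force: [-1.0, -3.2, 12.5]
gripper_width: 0.127
finger_force: 15.0
```

```bash
sed -i 's/+.019$/+.0158/;s/z=p\[2\]+.019/z=p[2]+.0158/' h.py
python3 - <<'E'
from h import *
from rig import robot
s=robot.get_state();show(s);print(lid(s))
E
```

```text
{'time_s': 5.65, 'tcp_pos': [0.5284, 0.0367, 0.2996], 'orientation': [-179.8822, 0.283, -173.5322], 'wrist_force': [-1.0126, -3.2119, 12.4992], 'gripper_width': 0.1268, 'finger_force': 15.0033}
{'x': np.float64(0.0075), 'y': -0.0, 'z': np.float64(0.3154), 'th': 1.205, 'r': 0.2307, 'Fx': -3.08}
```

Call:
send_rows([
  {"wx":0,"wy":0,"wz":0,"tx":0,"ty":0,"tz":-0.07,"fingers":-1},
  {"wx":0,"wy":0,"wz":0,"tx":0,"ty":0.15,"tz":-0.05,"fingers":-1},
  {"wx":0,"wy":0,"wz":0,"tx":0,"ty":0.15,"tz":-0.05,"fingers":-1},
  {"wx":0,"wy":0,"wz":0,"tx":0,"ty":0,"tz":0,"fingers":-1},
])

```text
time_s: 6.15
tcp_pos: [0.5268, 0.0492, 0.3043]
orientation: [180.0, 0.1, -173.6]
wrist_force: [4.5, 0.6, 3.9]
gripper_width: 0.123
finger_force: 15.0
```

Call:
send_rows([
  {"wx":0,"wy":0,"wz":0,"tx":0,"ty":0.1,"tz":-0.03,"fingers":-1},
  {"wx":0,"wy":0,"wz":0,"tx":0,"ty":0,"tz":0,"fingers":-1},
])

```text
time_s: 6.4
tcp_pos: [0.5263, 0.0528, 0.3054]
orientation: [180.0, 0.1, -173.6]
wrist_force: [5.2, 1.1, 3.7]
gripper_width: 0.126
finger_force: 15.0
```

Run:
```python
from h import *
from rig import robot
s=robot.get_state();show(s);print(lid(s))
```

```text
{'time_s': 6.4, 'tcp_pos': [0.5263, 0.0528, 0.3054], 'orientation': [179.9833, 0.0753, -173.5815], 'wrist_force': [5.1524, 1.0826, 3.7269], 'gripper_width': 0.126, 'finger_force': 14.9974}
{'x': np.float64(0.0237), 'y': 0.0002, 'z': np.float64(0.3212), 'th': 1.28, 'r': 0.2309, 'Fx': 0.5}
```

Call:
send_rows([
  {"wx":0,"wy":0,"wz":0,"tx":0,"ty":0.1,"tz":-0.03,"fingers":-1},
  {"wx":0,"wy":0,"wz":0,"tx":0,"ty":0,"tz":0,"fingers":-1},
])

```text
time_s: 6.65
tcp_pos: [0.5258, 0.0566, 0.3066]
orientation: [180.0, 0.1, -173.6]
wrist_force: [4.7, 1.7, 3.0]
gripper_width: 0.122
finger_force: 15.0
```

Call:
send_rows([
  {"wx":0,"wy":0,"wz":0,"tx":0,"ty":0.08,"tz":-0.02,"fingers":-1},
  {"wx":0,"wy":0,"wz":0,"tx":0,"ty":0,"tz":0,"fingers":-1},
])

```text
time_s: 6.9
tcp_pos: [0.5255, 0.0597, 0.3073]
orientation: [180.0, 0.1, -173.6]
wrist_force: [5.2, -0.3, 2.9]
gripper_width: 0.12
finger_force: 15.0
```

Call:
send_rows([
  {"wx":0,"wy":0,"wz":0,"tx":0,"ty":0.07,"tz":-0.02,"fingers":-1},
  {"wx":0,"wy":0,"wz":0,"tx":0,"ty":0,"tz":0,"fingers":-1},
])

```text
time_s: 7.15
tcp_pos: [0.5251, 0.0624, 0.3081]
orientation: [180.0, 0.1, -173.6]
wrist_force: [4.4, 0.6, 3.7]
gripper_width: 0.122
finger_force: 15.0
```

Call:
send_rows([
  {"wx":0,"wy":0,"wz":0,"tx":0,"ty":0.08,"tz":-0.02,"fingers":-1},
  {"wx":0,"wy":0,"wz":0,"tx":0,"ty":0,"tz":0,"fingers":-1},
])

```text
time_s: 7.4
tcp_pos: [0.5247, 0.0657, 0.3088]
orientation: [180.0, 0.0, -173.6]
wrist_force: [5.3, 0.2, 2.4]
gripper_width: 0.124
finger_force: 15.0
```

Call:
send_rows([
  {"wx":0,"wy":0,"wz":0,"tx":0,"ty":0.08,"tz":-0.02,"fingers":-1},
  {"wx":0,"wy":0,"wz":0,"tx":0,"ty":0,"tz":0,"fingers":-1},
])

```text
time_s: 7.65
tcp_pos: [0.5243, 0.0689, 0.3096]
orientation: [180.0, 0.0, -173.6]
wrist_force: [5.9, 0.4, 2.7]
gripper_width: 0.122
finger_force: 15.0
```

Run:
```python
from h import *
from rig import robot
s=robot.get_state();show(s);print(lid(s))
im=robot.get_image('scene');pickle.dump(im,open('s1.pkl','wb'))
a=cv2.resize(im['pixels'][110:310,250:420],None,fx=3,fy=3,interpolation=cv2.INTER_CUBIC);cv2.imwrite('pics/c3.png',a)
```

```text
{'time_s': 7.65, 'tcp_pos': [0.5243, 0.0689, 0.3096], 'orientation': [179.9833, 0.0388, -173.5915], 'wrist_force': [5.9355, 0.3617, 2.6996], 'gripper_width': 0.1216, 'finger_force': 14.9974}
{'x': np.float64(0.04), 'y': 0.0004, 'z': np.float64(0.3254), 'th': 1.352, 'r': 0.2309, 'Fx': -0.3}
```

View pics/c3.png

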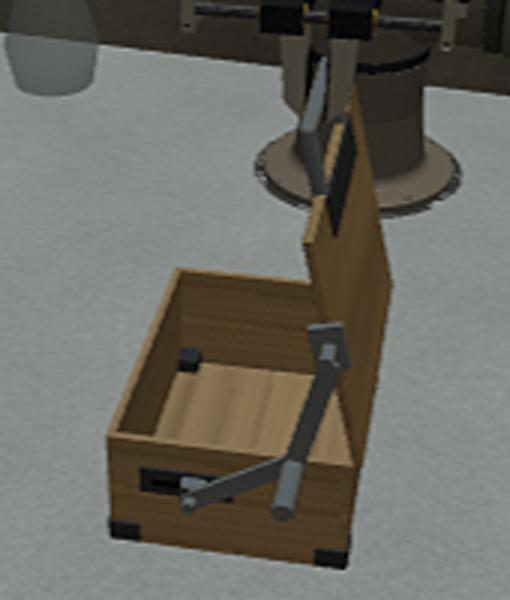

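The crop shows the stay still bent: foot at (190, 497), knee at (292, 465), upper pivot at (330, 350). I'll measure this in the case's end plane to see how far there is to go.

```bash
cat >> h.py <<'E'
def endplane(im,uv,y):
    e,d=ray(im,uv);n=(y-(e-C0)@cy)/(d@cy);q=e+n*d-C0;return np.array([q@cx,q[2]])
E
python3 - <<'E'
from h import *
im=pickle.load(open('s1.pkl','rb'))
P={n:endplane(im,np.array(q)/3+[250,110],y).round(4) for n,q,y in(('foot',(188,502),-.14),('knee',(292,462),-.138),('pinend',(284,508),-.182),('up',(330,354),-.138))}
print(P);F=np.array([P['foot'][0],.065]);u=P['up']
H=np.array([.09,.1]);v=u-H;R0=np.hypot(*v)
print(np.linalg.norm(u-F),R0)
for a in np.arange(0,.25,.03):
    c,s=np.cos(a),np.sin(a);w=H+np.array([c*v[0]+s*v[1],-s*v[0]+c*v[1]]);print(1.345+a,np.linalg.norm(w-F))
E
```

```text
{'foot': array([-0.0218,  0.067 ]), 'knee': array([0.0515, 0.1145]), 'pinend': array([0.0527, 0.1106]), 'up': array([0.0727, 0.2084])}
0.1717376196411258 0.10977180876709648
1.345 0.1717376196411258
1.375 0.1739410789178627
1.405 0.1761055220731727
1.435 0.1782304577490373
1.4649999999999999 0.18031540376014413
1.4949999999999999 0.1823598871805219
1.525 0.18436344443015068
1.555 0.1863256213613068
1.585 0.18824597334442797
```

Call:
send_rows([
  {"wx":0,"wy":0,"wz":0,"tx":0,"ty":0.08,"tz":-0.02,"fingers":-1},
  {"wx":0,"wy":0,"wz":0,"tx":0,"ty":0,"tz":0,"fingers":-1},
])

```text
time_s: 7.95
tcp_pos: [0.5239, 0.0721, 0.3103]
orientation: [180.0, 0.0, -173.6]
wrist_force: [5.1, 1.2, 2.0]
gripper_width: 0.127
finger_force: 15.0
```

Call:
send_rows([
  {"wx":0,"wy":0,"wz":0,"tx":0,"ty":0.07,"tz":-0.01,"fingers":-1},
  {"wx":0,"wy":0,"wz":0,"tx":0,"ty":0,"tz":0,"fingers":-1},
])

```text
time_s: 8.2
tcp_pos: [0.5236, 0.0748, 0.3108]
orientation: [180.0, 0.0, -173.6]
wrist_force: [4.5, 0.2, 3.1]
gripper_width: 0.122
finger_force: 15.0
```

Call:
send_rows([
  {"wx":0,"wy":0,"wz":0,"tx":0,"ty":0.07,"tz":-0.01,"fingers":-1},
  {"wx":0,"wy":0,"wz":0,"tx":0,"ty":0,"tz":0,"fingers":-1},
])

```text
time_s: 8.45
tcp_pos: [0.5233, 0.0776, 0.3113]
orientation: [180.0, 0.0, -173.6]
wrist_force: [4.5, 1.4, 3.8]
gripper_width: 0.129
finger_force: 15.0
```

Call:
send_rows([
  {"wx":0,"wy":0,"wz":0,"tx":0,"ty":0.07,"tz":-0.01,"fingers":-1},
  {"wx":0,"wy":0,"wz":0,"tx":0,"ty":0,"tz":0,"fingers":-1},
])

```text
time_s: 8.7
tcp_pos: [0.5229, 0.0804, 0.3117]
orientation: [180.0, 0.0, -173.6]
wrist_force: [4.8, 0.9, 3.8]
gripper_width: 0.123
finger_force: 15.0
```

Call:
send_rows([
  {"wx":0,"wy":0,"wz":0,"tx":0,"ty":0.07,"tz":-0.01,"fingers":-1},
  {"wx":0,"wy":0,"wz":0,"tx":0,"ty":0,"tz":0,"fingers":-1},
])

```text
time_s: 8.95
tcp_pos: [0.5226, 0.0832, 0.3121]
orientation: [180.0, 0.0, -173.6]
wrist_force: [4.6, 1.2, 4.3]
gripper_width: 0.124
finger_force: 15.0
```

Call:
send_rows([
  {"wx":0,"wy":0,"wz":0,"tx":0,"ty":0.07,"tz":-0.01,"fingers":-1},
  {"wx":0,"wy":0,"wz":0,"tx":0,"ty":0,"tz":0,"fingers":-1},
])

```text
time_s: 9.2
tcp_pos: [0.5223, 0.086, 0.3125]
orientation: [180.0, 0.0, -173.6]
wrist_force: [5.1, 1.5, 3.4]
gripper_width: 0.121
finger_force: 15.0
```

Run:
```python
from h import *
from rig import robot
s=robot.get_state();show(s);print(lid(s))
im=robot.get_image('scene');pickle.dump(im,open('s2.pkl','wb'))
a=cv2.resize(im['pixels'][170:310,270:410],None,fx=4,fy=4,interpolation=cv2.INTER_CUBIC);cv2.imwrite('pics/c4.png',a)
```

```text
{'time_s': 9.2, 'tcp_pos': [0.5223, 0.086, 0.3125], 'orientation': [179.9771, 0.0301, -173.5896], 'wrist_force': [5.0628, 1.4935, 3.4188], 'gripper_width': 0.1206, 'finger_force': 14.9948}
{'x': np.float64(0.0572), 'y': 0.0005, 'z': np.float64(0.3283), 'th': 1.428, 'r': 0.2306, 'Fx': 0.92}
```

View pics/c4.png

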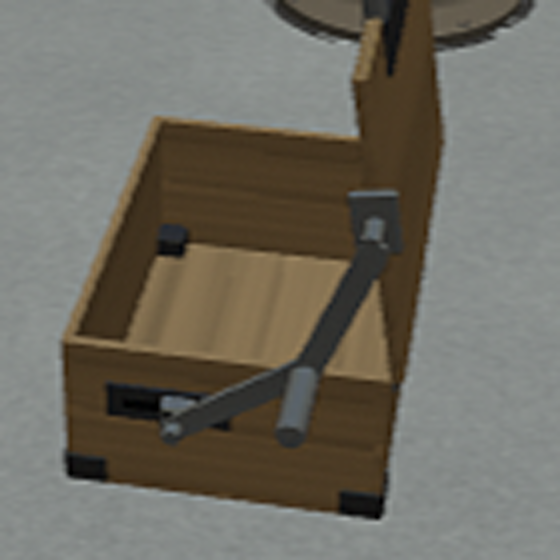

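Run:
```python
from h import *
for f,k,pts in(('s1.pkl',(3,250,110),[(188,502),(288,468),(330,356)]),('s2.pkl',(4,270,170),[(172,432),(296,376),(374,238)])):
    im=pickle.load(open(f,'rb'))
    a,b,c=[endplane(im,np.array(q)/k[0]+k[1:],-.14) for q in pts]
    A,B=b-a,c-b;l,u=[np.degrees(np.arctan2(v[1],v[0])) for v in(A,B)]
    print(a,b,c,np.hypot(*A),np.hypot(*B),l,u,'bend',u-l,'dist',.175*np.cos(np.radians(u-l)/2))
```

```text
[-0.02182221  0.06702388] [0.04915789 0.1103903 ] [0.07296968 0.2082704 ] 0.08317945313028217 0.10073487176635434 31.42350574782169 76.3269735714699 bend 44.903467823648214 dist 0.1617352761517473
[-0.02109967  0.06524353] [0.04480734 0.11505303] [0.07983726 0.20724393] 0.08261186542332195 0.09862178661601444 37.08031893582479 69.19463246131734 bend 32.11431352549255 dist 0.16817259359351108
```

Call:
send_rows([
  {"wx":0,"wy":0,"wz":0,"tx":0,"ty":0.07,"tz":-0.01,"fingers":-1},
  {"wx":0,"wy":0,"wz":0,"tx":0,"ty":0,"tz":0,"fingers":-1},
])

```text
time_s: 9.5
tcp_pos: [0.522, 0.0888, 0.3128]
orientation: [180.0, 0.0, -173.6]
wrist_force: [4.8, 0.4, 3.2]
gripper_width: 0.119
finger_force: 15.0
```

Call:
send_rows([
  {"wx":0,"wy":0,"wz":0,"tx":0,"ty":0.07,"tz":-0.01,"fingers":-1},
  {"wx":0,"wy":0,"wz":0,"tx":0,"ty":0.06,"tz":0,"fingers":-1},
  {"wx":0,"wy":0,"wz":0,"tx":0,"ty":0,"tz":0,"fingers":-1},
])

```text
time_s: 9.88
tcp_pos: [0.5214, 0.0941, 0.3134]
orientation: [180.0, 0.0, -173.6]
wrist_force: [4.7, 2.4, 5.0]
gripper_width: 0.124
finger_force: 15.0
```

Call:
send_rows([
  {"wx":0,"wy":0,"wz":0,"tx":0,"ty":0.06,"tz":0,"fingers":-1},
  {"wx":0,"wy":0,"wz":0,"tx":0,"ty":0,"tz":0,"fingers":-1},
])

```text
time_s: 10.12
tcp_pos: [0.5211, 0.0964, 0.3135]
orientation: [180.0, 0.0, -173.6]
wrist_force: [4.3, 1.7, 5.8]
gripper_width: 0.128
finger_force: 15.0
```

Call:
send_rows([
  {"wx":0,"wy":0,"wz":0,"tx":0,"ty":0.06,"tz":0,"fingers":-1},
  {"wx":0,"wy":0,"wz":0,"tx":0,"ty":0,"tz":0,"fingers":-1},
])

```text
time_s: 10.38
tcp_pos: [0.5208, 0.0988, 0.3137]
orientation: [180.0, 0.1, -173.6]
wrist_force: [3.3, 2.9, 6.2]
gripper_width: 0.122
finger_force: 15.0
```

Call:
send_rows([
  {"wx":0,"wy":0,"wz":0,"tx":0,"ty":0.06,"tz":0,"fingers":-1},
  {"wx":0,"wy":0,"wz":0,"tx":0,"ty":0,"tz":0,"fingers":-1},
])

```text
time_s: 10.62
tcp_pos: [0.5205, 0.1013, 0.3138]
orientation: [180.0, 0.1, -173.6]
wrist_force: [4.3, 2.5, 6.9]
gripper_width: 0.122
finger_force: 15.0
```

Run:
```python
from h import *
from rig import robot
s=robot.get_state();show(s);print(lid(s))
im=robot.get_image('scene');pickle.dump(im,open('s3.pkl','wb'))
a=cv2.resize(im['pixels'][170:310,270:410],None,fx=4,fy=4,interpolation=cv2.INTER_CUBIC);cv2.imwrite('pics/c5.png',a)
```

```text
{'time_s': 10.625, 'tcp_pos': [0.5205, 0.1013, 0.3138], 'orientation': [179.9581, 0.0691, -173.5824], 'wrist_force': [4.3285, 2.5465, 6.8715], 'gripper_width': 0.1218, 'finger_force': 14.9965}
{'x': np.float64(0.0726), 'y': 0.0006, 'z': np.float64(0.3296), 'th': 1.495, 'r': 0.2303, 'Fx': 2.05}
```

View pics/c5.png

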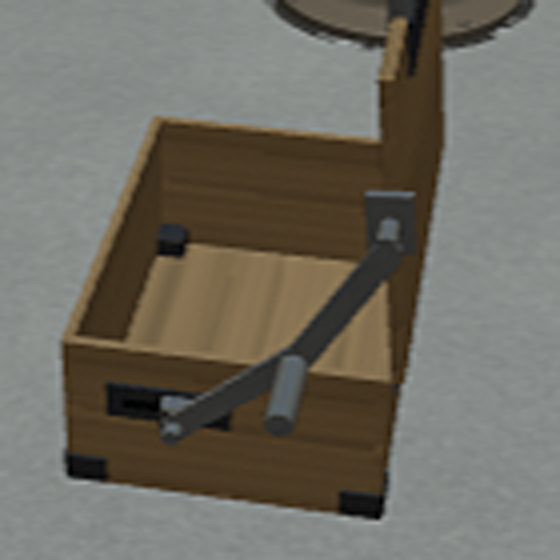

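The links in the crop are nearly in line: foot (172, 432), knee (287, 364), upper pivot (388, 235). The remaining bend is about 20°, so there is roughly 0.03 rad left. I'll keep creeping up.

Call:
send_rows([
  {"wx":0,"wy":0,"wz":0,"tx":0,"ty":0.06,"tz":0,"fingers":-1},
  {"wx":0,"wy":0,"wz":0,"tx":0,"ty":0,"tz":0,"fingers":-1},
])

```text
time_s: 10.92
tcp_pos: [0.5202, 0.1043, 0.3139]
orientation: [179.9, 0.1, -173.6]
wrist_force: [2.1, 1.2, 7.8]
gripper_width: 0.127
finger_force: 15.0
```

Call:
send_rows([
  {"wx":0,"wy":0,"wz":0,"tx":0,"ty":0.05,"tz":0,"fingers":-1},
  {"wx":0,"wy":0,"wz":0,"tx":0,"ty":0,"tz":0,"fingers":-1},
])

```text
time_s: 11.18
tcp_pos: [0.5201, 0.1056, 0.314]
orientation: [180.0, 0.1, -173.6]
wrist_force: [3.2, 1.1, 8.3]
gripper_width: 0.121
finger_force: 15.0
```

Call:
send_rows([
  {"wx":0,"wy":0,"wz":0,"tx":0,"ty":0.05,"tz":0,"fingers":-1},
  {"wx":0,"wy":0,"wz":0,"tx":0,"ty":0,"tz":0,"fingers":-1},
])

```text
time_s: 11.42
tcp_pos: [0.5199, 0.1072, 0.3141]
orientation: [-180.0, 0.1, -173.6]
wrist_force: [3.5, 0.3, 9.5]
gripper_width: 0.125
finger_force: 15.0
```

Call:
send_rows([
  {"wx":0,"wy":0,"wz":0,"tx":0,"ty":0.05,"tz":0,"fingers":-1},
  {"wx":0,"wy":0,"wz":0,"tx":0,"ty":0,"tz":0,"fingers":-1},
])

```text
time_s: 11.68
tcp_pos: [0.5197, 0.1088, 0.3141]
orientation: [-179.9, 0.1, -173.6]
wrist_force: [3.4, -1.1, 9.1]
gripper_width: 0.127
finger_force: 15.0
```

Call:
send_rows([
  {"wx":0,"wy":0,"wz":0,"tx":0,"ty":-0.05,"tz":0,"fingers":-1},
  {"wx":0,"wy":0,"wz":0,"tx":0,"ty":-0.05,"tz":0,"fingers":-1},
  {"wx":0,"wy":0,"wz":0,"tx":0,"ty":0,"tz":0,"fingers":-1},
  {"wx":0,"wy":0,"wz":0,"tx":0,"ty":0,"tz":0,"fingers":-1},
])

```text
time_s: 12.18
tcp_pos: [0.5201, 0.1055, 0.3139]
orientation: [180.0, 0.1, -173.6]
wrist_force: [4.0, 2.2, 7.9]
gripper_width: 0.121
finger_force: 15.0
```

Run:
```python
from h import *
from rig import robot
s=robot.get_state();show(s);print(lid(s))
im=robot.get_image('scene');pickle.dump(im,open('s4.pkl','wb'))
a=cv2.resize(im['pixels'][170:310,270:410],None,fx=4,fy=4,interpolation=cv2.INTER_CUBIC);cv2.imwrite('pics/c6.png',a)
```

```text
{'time_s': 12.175, 'tcp_pos': [0.5201, 0.1055, 0.3139], 'orientation': [179.9644, 0.0725, -173.5937], 'wrist_force': [4.0359, 2.1637, 7.8528], 'gripper_width': 0.1214, 'finger_force': 14.9972}
{'x': np.float64(0.0769), 'y': 0.0006, 'z': np.float64(0.3297), 'th': 1.514, 'r': 0.2301, 'Fx': 1.7}
```

View pics/c6.png

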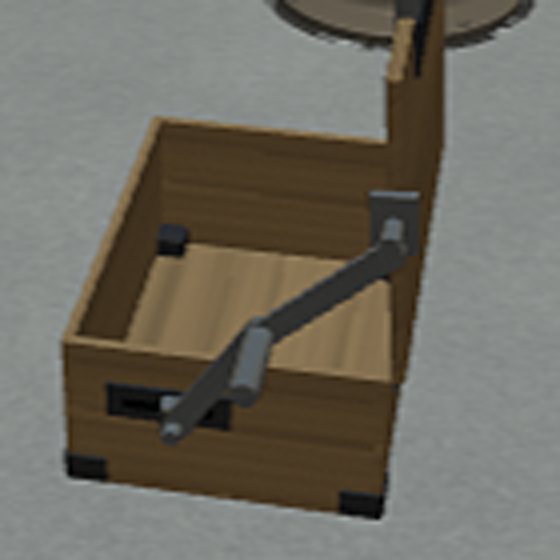

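The stay is now past its line and locked, with the knee at (258, 335). I'll let go of the handle and rise clear of it.

Call:
send_rows([
  {"wx":0,"wy":0,"wz":0,"tx":0,"ty":0,"tz":0,"fingers":-0.3},
  {"wx":0,"wy":0,"wz":0,"tx":0,"ty":0,"tz":0,"fingers":-0.3},
  {"wx":0,"wy":0,"wz":0,"tx":0,"ty":0,"tz":-0.5,"fingers":-0.3},
  {"wx":0,"wy":0,"wz":0,"tx":0,"ty":0,"tz":-0.8,"fingers":-0.3},
  {"wx":0,"wy":0,"wz":0,"tx":0,"ty":0,"tz":-0.2,"fingers":-0.3},
  {"wx":0,"wy":0,"wz":0,"tx":0,"ty":0,"tz":0,"fingers":0.2},
  {"wx":0,"wy":0,"wz":0,"tx":0,"ty":0,"tz":0,"fingers":0.2},
  {"wx":0,"wy":0,"wz":0,"tx":0,"ty":0,"tz":0,"fingers":0.2},
])

```text
time_s: 13.22
tcp_pos: [0.5197, 0.1053, 0.3721]
orientation: [180.0, -0.1, -173.6]
wrist_force: [0.9, -1.3, 0.3]
gripper_width: 0.593
finger_force: 0.0
```

Run:
```python
from h import *
from rig import robot
s=robot.get_state();show(s)
im=robot.get_image('scene');d=cv2.absdiff(im['pixels'],pickle.load(open('s4.pkl','rb'))['pixels'])[215:310,270:380].max(2)
print('stay change',(d>25).sum())
im=pickle.load(open('s4.pkl','rb'))
for n,q,y in(('knee',(258,335),-.14),('pinend',(243,389),-.182),('foot',(172,432),-.14),('up',(392,235),-.14)):print(n,endplane(im,np.array(q)/4+[270,170],y))
# offcut: fit from top image by brightness mask
t=robot.get_image('top');g=cv2.cvtColor(t['pixels'],cv2.COLOR_BGR2GRAY)[255:300,420:458].astype(int);bg=np.median(g)
m=(np.abs(g-bg)>14).astype(np.uint8);m=cv2.morphologyEx(m,cv2.MORPH_CLOSE,np.ones((3,3)))
c=max(cv2.findContours(m,0,2)[0],key=cv2.contourArea);r=cv2.minAreaRect(c);b=cv2.boxPoints(r)+[420,255];print(r)
P=np.array([plane(t,q,.012)[:2] for q in b]);print(P,P.mean(0),np.linalg.norm(np.roll(P,1,0)-P,axis=1))
goto(s,[.4655,-.3545,.25],[180,0,152])
```

```text
{'time_s': 13.225, 'tcp_pos': [0.5197, 0.1053, 0.3721], 'orientation': [179.9886, -0.1155, -173.6007], 'wrist_force': [0.8818, -1.3496, 0.3191], 'gripper_width': 0.5928, 'finger_force': 0.0}
stay change 9
knee [0.02435476 0.13887636]
pinend [0.02403431 0.13730535]
foot [-0.02109967  0.06524353]
up [0.08837751 0.21019565]
((15.75, 21.249998092651367), (13.597793579101562, 26.563129425048828), 18.434947967529297)
[[ 0.43655464 -0.31806048]
 [ 0.50708428 -0.34400528]
 [ 0.49429432 -0.37989478]
 [ 0.42387491 -0.35386699]] [ 0.46545204 -0.34895688] [0.03798529 0.07515026 0.03810039 0.07507556]
turn [-0.   -0.02  6.88] shift [ -4.2  -10.78   3.05]
```

Run:
```python
from h import *
d=pickle.load(open('im0.pkl','rb'));s=d['scene']
f=lambda q,z:plane(s,np.array(q)/3+[130,190],z)[:2]
for n,a,b,z in(('fin',(193,68),(262,41),.046),('base',(213,112),(276,85),.004),('left',(213,112),(190,97),.004)):
    A,B=f(a,z),f(b,z);print(n,A.round(4),B.round(4),((A+B)/2).round(4),np.linalg.norm(A-B).round(4),np.degrees(np.arctan2(*(B-A)[::-1])).round(1))
t=d['top'];g=cv2.cvtColor(t['pixels'],cv2.COLOR_BGR2GRAY)[258:298,422:455].astype(int);bg=np.median(g)
for lab,m in(('dark',g<bg-25),('light',g>bg+8)):
    ys,xs=np.nonzero(m);ev,V=np.linalg.eigh(np.cov(np.c_[xs,ys].T))
    c=np.array([xs.mean()+422,ys.mean()+258]);v=V[:,1]*13
    A,B=[plane(t,c+k*v,.008)[:2] for k in(-1,1)];print(lab,m.sum(),c,plane(t,c,.008),plane(t,c,.046),np.degrees(np.arctan2(*(B-A)[::-1])))
```

```text
fin [ 0.4947 -0.3711] [ 0.4348 -0.3336] [ 0.4647 -0.3524] 0.0707 148.0
base [ 0.4991 -0.3556] [ 0.4417 -0.3215] [ 0.4704 -0.3386] 0.0667 149.2
left [ 0.4991 -0.3556] [ 0.484  -0.3881] [ 0.4915 -0.3719] 0.0358 -114.9
dark 96 [436.69791667 276.76041667] [ 0.46386478 -0.35244425  0.008     ] [ 0.46431787 -0.34406018  0.046     ] 154.6120074369407
light 18 [446.72222222 271.        ] [ 0.47962186 -0.38125121  0.008     ] [ 0.47965522 -0.37209979  0.046     ] 178.9760841308715
```

Call:
send_rows([
  {"wx":0,"wy":0,"wz":0,"tx":-0.5,"ty":-1,"tz":0,"fingers":0.2},
  {"wx":0,"wy":0,"wz":0,"tx":-0.5,"ty":-1,"tz":0,"fingers":0.2},
  {"wx":0,"wy":0,"wz":0,"tx":-0.2,"ty":-1,"tz":0,"fingers":0.2},
  {"wx":0,"wy":0,"wz":0,"tx":0,"ty":-1,"tz":0,"fingers":0.2},
  {"wx":0,"wy":0,"wz":0,"tx":0,"ty":-1,"tz":0,"fingers":0.2},
  {"wx":0,"wy":0,"wz":0,"tx":0,"ty":-1,"tz":0,"fingers":0.2},
  {"wx":0,"wy":0,"wz":0,"tx":0,"ty":-1,"tz":0,"fingers":0.2},
  {"wx":0,"wy":0,"wz":0,"tx":0,"ty":-1,"tz":0,"fingers":0.2},
])

```text
time_s: 14.32
tcp_pos: [0.6034, -0.2086, 0.3728]
orientation: [180.0, -0.0, -173.6]
wrist_force: [-0.4, 0.3, -0.0]
gripper_width: 0.603
finger_force: 0.0
```

Run:
```python
from h import *
from rig import robot
goto(robot.get_state(),[.465,-.352,.15],[180,0,150])
```

```text
turn [ 0.   -0.    7.28] shift [ 1.2  -4.83  5.57]
```

Call:
send_rows([
  {"wx":0,"wy":0,"wz":0.91,"tx":0,"ty":0,"tz":0,"fingers":0},
  {"wx":0,"wy":0,"wz":0.91,"tx":0,"ty":0,"tz":0,"fingers":0},
  {"wx":0,"wy":0,"wz":0.91,"tx":0,"ty":0,"tz":0,"fingers":0},
  {"wx":0,"wy":0,"wz":0.91,"tx":0,"ty":0,"tz":0,"fingers":0},
  {"wx":0,"wy":0,"wz":0.91,"tx":0,"ty":0,"tz":0,"fingers":0},
  {"wx":0,"wy":0,"wz":0.91,"tx":0,"ty":0,"tz":0,"fingers":0},
  {"wx":0,"wy":0,"wz":0.91,"tx":0,"ty":0,"tz":0,"fingers":0},
  {"wx":0,"wy":0,"wz":0.91,"tx":0,"ty":0,"tz":0,"fingers":0},
])

```text
time_s: 15.32
tcp_pos: [0.6034, -0.2073, 0.3727]
orientation: [180.0, -0.0, 149.9]
wrist_force: [0.3, 0.4, 0.2]
gripper_width: 0.499
finger_force: 0.0
```

Call:
send_rows([
  {"wx":0,"wy":0,"wz":0,"tx":0.15,"ty":-0.6,"tz":0.6,"fingers":0},
  {"wx":0,"wy":0,"wz":0,"tx":0.15,"ty":-0.6,"tz":0.6,"fingers":0},
  {"wx":0,"wy":0,"wz":0,"tx":0.15,"ty":-0.6,"tz":0.6,"fingers":0},
  {"wx":0,"wy":0,"wz":0,"tx":0.15,"ty":-0.6,"tz":0.6,"fingers":0},
  {"wx":0,"wy":0,"wz":0,"tx":0.15,"ty":-0.6,"tz":0.6,"fingers":0},
  {"wx":0,"wy":0,"wz":0,"tx":0.15,"ty":-0.6,"tz":0.6,"fingers":0},
  {"wx":0,"wy":0,"wz":0,"tx":0.15,"ty":-0.6,"tz":0.6,"fingers":0},
  {"wx":0,"wy":0,"wz":0,"tx":0.15,"ty":-0.6,"tz":0.6,"fingers":0},
])

```text
time_s: 16.32
tcp_pos: [0.4651, -0.35, 0.1801]
orientation: [180.0, -0.0, 150.0]
wrist_force: [1.1, 0.2, 0.1]
gripper_width: 0.502
finger_force: 0.0
```

Run:
```python
from h import *
from rig import robot
s=robot.get_state();show(s);goto(s,[.465,-.352,.022],[180,0,150])
```

```text
{'time_s': 16.325, 'tcp_pos': [0.4651, -0.35, 0.1801], 'orientation': [179.9913, -0.0138, 150.0044], 'wrist_force': [1.0662, 0.2401, 0.135], 'gripper_width': 0.5018, 'finger_force': 0.0}
turn [ 0. -0.  0.] shift [-0.02 -0.04  3.95]
```

Call:
send_rows([
  {"wx":0,"wy":0,"wz":0,"tx":-0.02,"ty":-0.04,"tz":0.95,"fingers":0},
  {"wx":0,"wy":0,"wz":0,"tx":0,"ty":0,"tz":0.9,"fingers":0},
  {"wx":0,"wy":0,"wz":0,"tx":0,"ty":0,"tz":0.9,"fingers":0},
  {"wx":0,"wy":0,"wz":0,"tx":0,"ty":0,"tz":0.7,"fingers":0},
  {"wx":0,"wy":0,"wz":0,"tx":0,"ty":0,"tz":0.5,"fingers":0},
  {"wx":0,"wy":0,"wz":0,"tx":0,"ty":0,"tz":0,"fingers":-1},
  {"wx":0,"wy":0,"wz":0,"tx":0,"ty":0,"tz":0,"fingers":-1},
  {"wx":0,"wy":0,"wz":0,"tx":0,"ty":0,"tz":0,"fingers":-1},
], grip_force=30)

```text
time_s: 17.32
tcp_pos: [0.4662, -0.352, 0.0243]
orientation: [-180.0, 0.1, 150.0]
wrist_force: [-0.1, 0.6, 0.5]
gripper_width: 0.219
finger_force: 0.1
```

Call:
send_rows([
  {"wx":0,"wy":0,"wz":0,"tx":0,"ty":0,"tz":0,"fingers":-1},
  {"wx":0,"wy":0,"wz":0,"tx":0,"ty":0,"tz":0,"fingers":-1},
  {"wx":0,"wy":0,"wz":0,"tx":0,"ty":0,"tz":0,"fingers":-1},
  {"wx":0,"wy":0,"wz":0,"tx":0,"ty":0,"tz":-0.5,"fingers":-1},
  {"wx":0,"wy":0,"wz":0,"tx":0,"ty":0,"tz":-1,"fingers":-1},
  {"wx":0,"wy":0,"wz":0,"tx":0,"ty":0,"tz":-1,"fingers":-1},
  {"wx":0,"wy":0,"wz":0,"tx":0,"ty":0,"tz":-1,"fingers":-1},
  {"wx":0,"wy":0,"wz":0,"tx":0,"ty":0,"tz":-1,"fingers":-1},
])

```text
time_s: 18.32
tcp_pos: [0.4655, -0.3509, 0.204]
orientation: [180.0, -0.1, 150.0]
wrist_force: [0.9, -0.8, -2.0]
gripper_width: 0.103
finger_force: 30.0
```

Run:
```python
from h import *
from rig import robot
s=robot.get_state();show(s);goto(s,case(-.03,0,.22),[180,0,96.4])
im=robot.get_image('scene');t=robot.get_image('top')
cv2.imwrite('pics/c7.png',np.hstack([im['pixels'][60:300,100:420],t['pixels'][180:420,300:620]]))
```

```text
{'time_s': 18.325, 'tcp_pos': [0.4655, -0.3509, 0.204], 'orientation': [179.9624, -0.0523, 150.0049], 'wrist_force': [0.9367, -0.7625, -2.0442], 'gripper_width': 0.1025, 'finger_force': 29.9998}
turn [ 0.000e+00 -1.000e-02  1.072e+01] shift [ 8.52  2.64 -0.4 ]
```

View pics/c7.png

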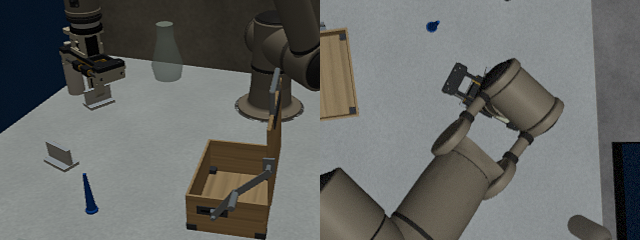

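The offcut is held clear of the bench, with the gripper at (95, 75), and the lid is standing on its stay. Next I'll turn it and carry it over the case.

Call:
send_rows([
  {"wx":0,"wy":0,"wz":1,"tx":0,"ty":0,"tz":0,"fingers":-1},
  {"wx":0,"wy":0,"wz":1,"tx":0,"ty":0,"tz":0,"fingers":-1},
  {"wx":0,"wy":0,"wz":1,"tx":0,"ty":0,"tz":0,"fingers":-1},
  {"wx":0,"wy":0,"wz":1,"tx":0,"ty":0,"tz":0,"fingers":-1},
  {"wx":0,"wy":0,"wz":1,"tx":0,"ty":0,"tz":0,"fingers":-1},
  {"wx":0,"wy":0,"wz":1,"tx":0,"ty":0,"tz":0,"fingers":-1},
  {"wx":0,"wy":0,"wz":1,"tx":0,"ty":0,"tz":0,"fingers":-1},
  {"wx":0,"wy":0,"wz":1,"tx":0,"ty":0,"tz":0,"fingers":-1},
])

```text
time_s: 19.42
tcp_pos: [0.4653, -0.3508, 0.2017]
orientation: [-180.0, -0.1, 109.8]
wrist_force: [-0.4, -0.0, -0.6]
gripper_width: 0.103
finger_force: 30.0
```

Call:
send_rows([
  {"wx":0,"wy":0,"wz":0.9,"tx":0,"ty":0,"tz":-0.1,"fingers":-1},
  {"wx":0,"wy":0,"wz":0.9,"tx":0,"ty":0,"tz":-0.1,"fingers":-1},
  {"wx":0,"wy":0,"wz":0.9,"tx":0,"ty":0,"tz":-0.1,"fingers":-1},
  {"wx":0,"wy":0,"wz":0,"tx":0.8,"ty":0.25,"tz":-0.1,"fingers":-1},
  {"wx":0,"wy":0,"wz":0,"tx":0.8,"ty":0.25,"tz":0,"fingers":-1},
  {"wx":0,"wy":0,"wz":0,"tx":0.8,"ty":0.25,"tz":0,"fingers":-1},
  {"wx":0,"wy":0,"wz":0,"tx":0.8,"ty":0.25,"tz":0,"fingers":-1},
  {"wx":0,"wy":0,"wz":0,"tx":0.8,"ty":0.25,"tz":0,"fingers":-1},
])

```text
time_s: 20.42
tcp_pos: [0.4969, -0.1853, 0.2179]
orientation: [-179.9, -0.1, 96.5]
wrist_force: [0.3, 0.5, -0.7]
gripper_width: 0.107
finger_force: 30.0
```

Call:
send_rows([
  {"wx":0,"wy":0,"wz":0,"tx":0.8,"ty":0.25,"tz":0,"fingers":-1},
  {"wx":0,"wy":0,"wz":0,"tx":0.8,"ty":0.25,"tz":0,"fingers":-1},
  {"wx":0,"wy":0,"wz":0,"tx":0.8,"ty":0.25,"tz":0,"fingers":-1},
  {"wx":0,"wy":0,"wz":0,"tx":0.8,"ty":0.25,"tz":0,"fingers":-1},
  {"wx":0,"wy":0,"wz":0,"tx":0.8,"ty":0.25,"tz":0,"fingers":-1},
  {"wx":0,"wy":0,"wz":0,"tx":0.4,"ty":0.1,"tz":0,"fingers":-1},
  {"wx":0,"wy":0,"wz":0,"tx":0,"ty":0,"tz":0,"fingers":-1},
])

```text
time_s: 21.3
tcp_pos: [0.5307, -0.0052, 0.2185]
orientation: [-179.9, -0.0, 96.6]
wrist_force: [-0.1, -0.5, -1.5]
gripper_width: 0.105
finger_force: 30.0
```

Run:
```python
from h import *
from rig import robot
s=robot.get_state();show(s);goto(s,case(-.035,0,.029),[180,0,96.4])
```

```text
{'time_s': 21.3, 'tcp_pos': [0.5307, -0.0052, 0.2185], 'orientation': [-179.9323, -0.0118, 96.6008], 'wrist_force': [-0.0899, -0.4729, -1.5343], 'gripper_width': 0.1051, 'finger_force': 30.0}
turn [-0.01 -0.    0.04] shift [-0.02  0.06  4.74]
```

Call:
send_rows([
  {"wx":0,"wy":0,"wz":0,"tx":0,"ty":0,"tz":0.8,"fingers":-1},
  {"wx":0,"wy":0,"wz":0,"tx":0,"ty":0,"tz":0.8,"fingers":-1},
  {"wx":0,"wy":0,"wz":0,"tx":0,"ty":0,"tz":0.8,"fingers":-1},
  {"wx":0,"wy":0,"wz":0,"tx":0,"ty":0,"tz":0.8,"fingers":-1},
  {"wx":0,"wy":0,"wz":0,"tx":0,"ty":0,"tz":0.7,"fingers":-1},
  {"wx":0,"wy":0,"wz":0,"tx":0,"ty":0,"tz":0.5,"fingers":-1},
  {"wx":0,"wy":0,"wz":0,"tx":0,"ty":0,"tz":0.2,"fingers":-1},
  {"wx":0,"wy":0,"wz":0,"tx":0,"ty":0,"tz":0,"fingers":-1},
])

```text
time_s: 22.3
tcp_pos: [0.5309, -0.0065, 0.035]
orientation: [-180.0, -0.0, 96.5]
wrist_force: [0.1, 0.6, -0.8]
gripper_width: 0.104
finger_force: 30.0
```

Call:
send_rows([
  {"wx":0,"wy":0,"wz":0,"tx":0,"ty":0,"tz":0.04,"fingers":-1},
  {"wx":0,"wy":0,"wz":0,"tx":0,"ty":0,"tz":0.04,"fingers":-1},
  {"wx":0,"wy":0,"wz":0,"tx":0,"ty":0,"tz":0.02,"fingers":-1},
  {"wx":0,"wy":0,"wz":0,"tx":0,"ty":0,"tz":0,"fingers":-1},
])

```text
time_s: 22.8
tcp_pos: [0.5311, -0.0057, 0.0312]
orientation: [180.0, -0.0, 96.5]
wrist_force: [-0.8, -0.2, -2.3]
gripper_width: 0.109
finger_force: 30.0
```

Call:
send_rows([
  {"wx":0,"wy":0,"wz":0,"tx":0,"ty":0,"tz":0.03,"fingers":-1},
  {"wx":0,"wy":0,"wz":0,"tx":0,"ty":0,"tz":0.03,"fingers":-1},
  {"wx":0,"wy":0,"wz":0,"tx":0,"ty":0,"tz":0,"fingers":-1},
])

```text
time_s: 23.18
tcp_pos: [0.5312, -0.0057, 0.03]
orientation: [180.0, 0.0, 96.5]
wrist_force: [-3.9, 1.2, 11.6]
gripper_width: 0.106
finger_force: 30.0
```

The offcut has touched the floor, so I'll release it and rise.

Call:
send_rows([
  {"wx":0,"wy":0,"wz":0,"tx":0,"ty":0,"tz":-0.03,"fingers":-1},
  {"wx":0,"wy":0,"wz":0,"tx":0,"ty":0,"tz":0,"fingers":-0.3},
  {"wx":0,"wy":0,"wz":0,"tx":0,"ty":0,"tz":0,"fingers":-0.3},
  {"wx":0,"wy":0,"wz":0,"tx":0,"ty":0,"tz":-0.3,"fingers":-0.3},
  {"wx":0,"wy":0,"wz":0,"tx":0,"ty":0,"tz":-1,"fingers":-0.3},
  {"wx":0,"wy":0,"wz":0,"tx":0,"ty":0,"tz":-1,"fingers":-0.3},
  {"wx":0,"wy":0,"wz":0,"tx":0,"ty":0,"tz":-1,"fingers":-0.3},
  {"wx":0,"wy":0,"wz":0,"tx":0,"ty":0,"tz":-1,"fingers":-0.3},
])

```text
time_s: 24.18
tcp_pos: [0.5308, -0.0058, 0.2041]
orientation: [179.9, 0.0, 96.5]
wrist_force: [0.8, -0.7, 0.3]
gripper_width: 0.352
finger_force: 0.0
```

Run:
```python
from h import *
from rig import robot
s=robot.get_state();show(s);print(s['joint_pos'])
A=R.from_euler('xyz',[180,0,186.4],degrees=True)*R.from_euler('x',45,degrees=True)
for a in(45,-45):
  A=R.from_euler('xyz',[180,0,186.4],degrees=True)*R.from_euler('x',a,degrees=True);print(a,A.as_matrix()[:,2]@cx,A.as_matrix()[:,2][2])
```

```text
{'time_s': 24.175, 'tcp_pos': [0.5308, -0.0058, 0.2041], 'orientation': [179.9489, 0.0085, 96.4974], 'wrist_force': [0.7535, -0.6701, 0.337], 'gripper_width': 0.3517, 'finger_force': 0.0}
[-8.90301131e+00  2.12767765e+01  8.85328707e+01  5.75830136e-03
  7.01388117e+01 -1.54023392e+01]
45 -0.7071067811865474 -0.7071067811865475
-45 0.7071067811865476 -0.7071067811865474
```

Call:
send_rows([
  {"wx":0,"wy":0,"wz":-1,"tx":0,"ty":0,"tz":-0.1,"fingers":-0.3},
  {"wx":0,"wy":0,"wz":-1,"tx":0,"ty":0,"tz":-0.1,"fingers":-0.3},
  {"wx":0,"wy":0,"wz":-1,"tx":0,"ty":0,"tz":-0.1,"fingers":-0.3},
  {"wx":0,"wy":0,"wz":-1,"tx":0,"ty":0,"tz":-0.1,"fingers":-0.3},
  {"wx":0,"wy":0,"wz":-1,"tx":0,"ty":0,"tz":-0.1,"fingers":-0.3},
  {"wx":0,"wy":0,"wz":-1,"tx":0,"ty":0,"tz":-0.1,"fingers":-0.3},
  {"wx":0,"wy":0,"wz":-1,"tx":0,"ty":0,"tz":-0.1,"fingers":-0.3},
  {"wx":0,"wy":0,"wz":-1,"tx":0,"ty":0,"tz":-0.1,"fingers":-0.3},
])

```text
time_s: 25.18
tcp_pos: [0.5309, -0.0058, 0.2349]
orientation: [180.0, 0.0, 136.7]
wrist_force: [-0.2, 0.2, -0.2]
gripper_width: 0.352
finger_force: 0.0
```

Call:
send_rows([
  {"wx":0,"wy":0,"wz":-1,"tx":0,"ty":0,"tz":-0.1,"fingers":-0.3},
  {"wx":0,"wy":0,"wz":-1,"tx":0,"ty":0,"tz":-0.1,"fingers":-0.3},
  {"wx":0,"wy":0,"wz":-1,"tx":0,"ty":0,"tz":-0.1,"fingers":-0.3},
  {"wx":0,"wy":0,"wz":-1,"tx":0,"ty":0,"tz":-0.1,"fingers":-0.3},
  {"wx":0,"wy":0,"wz":-1,"tx":0,"ty":0,"tz":-0.1,"fingers":-0.3},
  {"wx":0,"wy":0,"wz":-1,"tx":0,"ty":0,"tz":0,"fingers":-0.3},
  {"wx":0,"wy":0,"wz":-1,"tx":0,"ty":0,"tz":0,"fingers":-0.3},
  {"wx":0,"wy":0,"wz":-1,"tx":0,"ty":0,"tz":0,"fingers":-0.3},
])

```text
time_s: 26.18
tcp_pos: [0.5309, -0.0058, 0.2547]
orientation: [180.0, 0.0, 176.7]
wrist_force: [0.9, -0.1, -0.1]
gripper_width: 0.347
finger_force: 0.0
```

Call:
send_rows([
  {"wx":0,"wy":0,"wz":-1,"tx":0,"ty":0,"tz":0,"fingers":-0.3},
  {"wx":0,"wy":0,"wz":-1,"tx":0,"ty":0,"tz":0,"fingers":-0.3},
  {"wx":0,"wy":0,"wz":0,"tx":-0.8,"ty":-0.1,"tz":0,"fingers":-0.3},
  {"wx":0,"wy":0,"wz":0,"tx":-0.9,"ty":0,"tz":0,"fingers":-0.3},
  {"wx":0,"wy":0,"wz":0,"tx":-0.9,"ty":0,"tz":0,"fingers":-0.3},
  {"wx":0,"wy":0,"wz":0,"tx":-0.9,"ty":0,"tz":0,"fingers":-0.3},
  {"wx":0,"wy":0,"wz":0,"tx":-0.8,"ty":0,"tz":0,"fingers":-0.3},
  {"wx":0,"wy":0,"wz":0,"tx":0,"ty":0,"tz":0,"fingers":-0.3},
])

```text
time_s: 27.18
tcp_pos: [0.7033, 0.0099, 0.2529]
orientation: [180.0, -0.1, -173.5]
wrist_force: [0.7, 0.2, -1.2]
gripper_width: 0.35
finger_force: 0.0
```

Call:
send_rows([
  {"wx":-1,"wy":0,"wz":0,"tx":0,"ty":0,"tz":0,"fingers":-0.3},
  {"wx":-1,"wy":0,"wz":0,"tx":0,"ty":0,"tz":0,"fingers":-0.3},
  {"wx":-1,"wy":0,"wz":0,"tx":0,"ty":0,"tz":0,"fingers":-0.3},
  {"wx":-1,"wy":0,"wz":0,"tx":0,"ty":0,"tz":0,"fingers":-0.3},
  {"wx":-1,"wy":0,"wz":0,"tx":0,"ty":0,"tz":0,"fingers":-0.3},
  {"wx":-1,"wy":0,"wz":0,"tx":0,"ty":0,"tz":0,"fingers":-0.3},
])

```text
time_s: 27.92
tcp_pos: [0.7015, 0.0096, 0.2553]
orientation: [149.9, 0.0, -173.5]
wrist_force: [1.0, -0.1, -0.1]
gripper_width: 0.352
finger_force: 0.0
```

Run:
```python
from h import *
from rig import robot
s=robot.get_state();show(s);print(s['joint_pos'].round(1),lid(s))
for a in(-30,-45):
  A=R.from_euler('xyz',[180,0,186.4],degrees=True)*R.from_euler('x',a,degrees=True);z=A.as_matrix()[:,2]
  for k in(-.09,.012):goto(s,case(.024,-.172,.138)+k*z,A.as_euler('xyz',degrees=True))
```

```text
{'time_s': 27.925, 'tcp_pos': [0.7015, 0.0096, 0.2553], 'orientation': [149.8589, 0.0452, -173.5069], 'wrist_force': [1.0204, -0.0938, -0.0564], 'gripper_width': 0.3515, 'finger_force': 0.0}
[ -17.7   44.1   47.3   27.8  100.6 -111.9] {'x': np.float64(-0.0387), 'y': -0.1691, 'z': np.float64(0.2711), 'th': 0.926, 'r': 0.2141, 'Fx': -0.21}
turn [ 0.03 -0.    0.02] shift [-0.07 -0.11  1.07]
turn [ 0.03 -0.    0.02] shift [-0.07 -0.11  3.62]
turn [-2.97 -0.    0.02] shift [-0.07 -0.96  0.93]
turn [-2.97 -0.    0.02] shift [-0.07 -0.96  3.48]
```

Call:
send_rows([
  {"wx":-1,"wy":0,"wz":0,"tx":0,"ty":0,"tz":0,"fingers":-0.3},
  {"wx":-1,"wy":0,"wz":0,"tx":0,"ty":0,"tz":0,"fingers":-0.3},
  {"wx":-1,"wy":0,"wz":0,"tx":0,"ty":0,"tz":0,"fingers":-0.3},
  {"wx":0,"wy":0,"wz":0,"tx":-0.07,"ty":-0.5,"tz":0.43,"fingers":-0.3},
  {"wx":0,"wy":0,"wz":0,"tx":0,"ty":-0.46,"tz":0.5,"fingers":-0.3},
  {"wx":0,"wy":0,"wz":0,"tx":0,"ty":0,"tz":0,"fingers":-0.3},
])

```text
time_s: 28.68
tcp_pos: [0.7039, 0.01, 0.1975]
orientation: [135.0, -0.3, -173.5]
wrist_force: [0.2, 0.2, 0.3]
gripper_width: 0.346
finger_force: 0.0
```

Run:
```python
from h import *
from rig import robot
s=robot.get_state();show(s);print(s['joint_pos'].round(1))
A=R.from_euler('xyz',[180,0,186.4],degrees=True)*R.from_euler('x',-45,degrees=True);z=A.as_matrix()[:,2]
goto(s,case(.024,-.172,.138)+.012*z,A.as_euler('xyz',degrees=True))
im=robot.get_image('scene');cv2.imwrite('pics/c8.png',cv2.resize(im['pixels'][60:320,240:500],None,fx=2.2,fy=2.2))
```

```text
{'time_s': 28.675, 'tcp_pos': [0.7039, 0.01, 0.1975], 'orientation': [134.9553, -0.3084, -173.4549], 'wrist_force': [0.165, 0.2268, 0.33], 'gripper_width': 0.3459, 'finger_force': 0.0}
[ -22.    51.1   50.    39.2  101.5 -118.3]
turn [ 0.01 -0.06 -0.02] shift [-0.01  0.06  2.46]
```

View pics/c8.png

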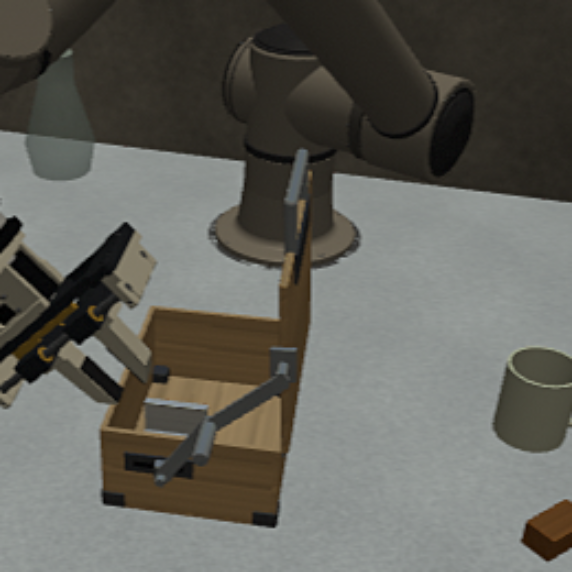

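The picture shows the offcut standing on the case floor at (175, 415), the stay locked, and the tilted open fingers aimed at the pin at (203, 442). I'll advance and grip the pin.

Call:
send_rows([
  {"wx":0,"wy":0,"wz":0,"tx":0,"ty":0.06,"tz":0.6,"fingers":-0.3},
  {"wx":0,"wy":0,"wz":0,"tx":0,"ty":0,"tz":0.6,"fingers":-0.3},
  {"wx":0,"wy":0,"wz":0,"tx":0,"ty":0,"tz":0.6,"fingers":-0.3},
  {"wx":0,"wy":0,"wz":0,"tx":0,"ty":0,"tz":0.6,"fingers":-0.3},
  {"wx":0,"wy":0,"wz":0,"tx":0,"ty":0,"tz":0,"fingers":-0.3},
])

```text
time_s: 29.35
tcp_pos: [0.6968, 0.0798, 0.1346]
orientation: [135.0, -0.0, -173.4]
wrist_force: [0.4, 0.6, 0.6]
gripper_width: 0.348
finger_force: 0.0
```

Call:
send_rows([
  {"wx":0,"wy":0,"wz":0,"tx":0,"ty":0,"tz":0,"fingers":-1},
  {"wx":0,"wy":0,"wz":0,"tx":0,"ty":0,"tz":0,"fingers":-1},
  {"wx":0,"wy":0,"wz":0,"tx":0,"ty":0,"tz":0,"fingers":-1},
  {"wx":0,"wy":0,"wz":0,"tx":0,"ty":0,"tz":0,"fingers":-1},
], grip_force=20)

```text
time_s: 29.85
tcp_pos: [0.698, 0.0775, 0.1351]
orientation: [135.0, 0.1, -173.6]
wrist_force: [1.9, -2.9, 2.6]
gripper_width: 0.166
finger_force: 20.0
```

Run:
```python
from h import *
from rig import robot
s=robot.get_state();show(s)
z=R.from_euler('xyz',s['orientation'],degrees=True).as_matrix()[:,2]
p=s['tcp_pos']-.012*z-C0;p=np.array([p@cx,p[2]]);print('pin',p)
F=np.array([-.0211,.065]);v=p-F;r=np.hypot(*v);a=np.arctan2(v[1],v[0]);print(r,np.degrees(a))
e=np.array([[.7071,.7071],[.7071,-.7071]]) # tool y, tool z in (x,z)
for k in range(8):
  w=lambda b:r*np.array([np.cos(b),np.sin(b)])
  q=e@(w(a-np.radians(5*(k+1)))-w(a-np.radians(5*k)))/.04;print(k,'ty,tz',q.round(2))
```

```text
{'time_s': 29.85, 'tcp_pos': [0.698, 0.0775, 0.1351], 'orientation': [135.0353, 0.1142, -173.5698], 'wrist_force': [1.9034, -2.9138, 2.6448], 'gripper_width': 0.1655, 'finger_force': 20.001}
pin [0.02069646 0.14355215]
0.08897968433655877 61.983203026782085
0 ty,tz [0.05 0.19]
1 ty,tz [0.03 0.19]
2 ty,tz [0.02 0.19]
3 ty,tz [-0.    0.19]
4 ty,tz [-0.02  0.19]
5 ty,tz [-0.04  0.19]
6 ty,tz [-0.05  0.19]
7 ty,tz [-0.07  0.18]
```

Call:
send_rows([
  {"wx":0,"wy":0,"wz":0,"tx":0,"ty":0.05,"tz":0.19,"fingers":-1},
  {"wx":0,"wy":0,"wz":0,"tx":0,"ty":0.03,"tz":0.19,"fingers":-1},
  {"wx":0,"wy":0,"wz":0,"tx":0,"ty":0.02,"tz":0.19,"fingers":-1},
  {"wx":0,"wy":0,"wz":0,"tx":0,"ty":0,"tz":0,"fingers":-1},
])

```text
time_s: 30.35
tcp_pos: [0.6958, 0.0958, 0.1208]
orientation: [135.1, 0.1, -173.6]
wrist_force: [0.5, -7.6, 2.4]
gripper_width: 0.169
finger_force: 20.0
```

Call:
send_rows([
  {"wx":0,"wy":0,"wz":0,"tx":0,"ty":0,"tz":0.19,"fingers":-1},
  {"wx":0,"wy":0,"wz":0,"tx":0,"ty":-0.02,"tz":0.19,"fingers":-1},
  {"wx":0,"wy":0,"wz":0,"tx":0,"ty":-0.04,"tz":0.19,"fingers":-1},
  {"wx":0,"wy":0,"wz":0,"tx":0,"ty":-0.04,"tz":0.14,"fingers":-1},
  {"wx":0,"wy":0,"wz":0,"tx":0,"ty":0,"tz":0,"fingers":-1},
])

```text
time_s: 30.98
tcp_pos: [0.6936, 0.1121, 0.0984]
orientation: [135.1, 0.0, -173.6]
wrist_force: [-1.2, -9.0, 4.4]
gripper_width: 0.168
finger_force: 20.0
```

Run:
```python
from h import *
from rig import robot
s=robot.get_state();show(s)
z=R.from_euler('xyz',s['orientation'],degrees=True).as_matrix()[:,2]
p=s['tcp_pos']-.012*z-C0;p=np.array([p@cx,p[2]]);print('pin',p,np.linalg.norm(p-[.0207,.14355]))
im=robot.get_image('scene');cv2.imwrite('pics/c9.png',cv2.resize(im['pixels'][60:320,240:500],None,fx=2.2,fy=2.2))
pickle.dump(im,open('s9.pkl','wb'))
```

```text
{'time_s': 30.975, 'tcp_pos': [0.6936, 0.1121, 0.0984], 'orientation': [135.1285, 0.0459, -173.5837], 'wrist_force': [-1.2447, -9.0079, 4.4014], 'gripper_width': 0.1682, 'finger_force': 19.9988}
pin [0.05559283 0.1068868 ] 0.05061323301712841
```

Call:
send_rows([
  {"wx":0,"wy":0,"wz":0,"tx":0,"ty":-0.05,"tz":0.12,"fingers":-1},
  {"wx":0,"wy":0,"wz":0,"tx":0,"ty":0,"tz":0,"fingers":-1},
  {"wx":0,"wy":0,"wz":0,"tx":0,"ty":0,"tz":0,"fingers":-1},
])

```text
time_s: 31.4
tcp_pos: [0.6943, 0.1142, 0.0943]
orientation: [135.1, 0.1, -173.7]
wrist_force: [5.4, -8.8, 6.2]
gripper_width: 0.171
finger_force: 20.0
```

Run:
```python
from h import *
from rig import robot
s=robot.get_state();show(s)
z=R.from_euler('xyz',s['orientation'],degrees=True).as_matrix()[:,2]
p=s['tcp_pos']-.012*z-C0;p=np.array([p@cx,p[2]]);print('pin',p,np.linalg.norm(p-[.0207,.14355]))
# geometry: upper pivot on circle .110 round hinge; locked-lid pivot from s4 at lid ~1.5
H=np.array([.09,.1]);U4=np.array([.0884,.2102]);rho=np.hypot(*(U4-H));b4=np.arctan2(U4[1]-H[1],-(U4[0]-H[0]))
from scipy.optimize import brentq
U=lambda th:H+rho*np.array([-np.cos(b4+th-1.5),np.sin(b4+th-1.5)])
th=brentq(lambda t:np.linalg.norm(U(t)-p)-.0875,.5,1.4);v=p-[-.0211,.065];w=U(th)-p
bend=np.arctan2(w[1],w[0])-np.arctan2(v[1],v[0]);print('lid',th,'knee',2.66-bend)
```

```text
{'time_s': 31.4, 'tcp_pos': [0.6943, 0.1142, 0.0943], 'orientation': [135.1122, 0.1245, -173.6968], 'wrist_force': [5.3723, -8.8369, 6.1846], 'gripper_width': 0.1709, 'finger_force': 19.9906}
pin [0.05754387 0.10284498] 0.054903273646877
lid 0.7182775381655465 knee 0.9799141173576318
```

```bash
cat >> h.py <<'E'
def hp(th,y):return case(.09-.228*np.cos(th+.0175),y,.1+.228*np.sin(th+.0175))
def lidscan(im,ths,ys=np.linspace(-.045,.045,19)):
    hsv=cv2.cvtColor(im['pixels'],cv2.COLOR_BGR2HSV).astype(float);o=[]
    for th in ths:
        q=np.array([proj(im,hp(th,y)) for y in ys]).round().astype(int)
        v=hsv[q[:,1],q[:,0]];o.append((round(th,2),*np.median(v,0).tolist(),round(v[:,1].std())))
    return o
E
python3 - <<'E'
from h import *
from rig import robot
s4=pickle.load(open('s4.pkl','rb'))
print([r for r in lidscan(s4,np.arange(1.3,1.6,.04))])
for n in('scene','top'):
    im=robot.get_image(n);print(n)
    for r in lidscan(im,np.arange(.5,1.6,.04)):print(r)
    pickle.dump(im,open(n+'9.pkl','wb'))
E
```

```text
[(np.float64(1.3), 20.0, 60.0, 38.0, 21), (np.float64(1.34), 20.0, 57.0, 42.0, 4), (np.float64(1.38), 21.0, 53.0, 44.0, 5), (np.float64(1.42), 23.0, 53.0, 68.0, 4), (np.float64(1.46), 22.0, 51.0, 31.0, 26), (np.float64(1.5), 99.0, 32.0, 103.0, 7), (np.float64(1.54), 22.0, 54.0, 71.0, 14), (np.float64(1.58), 22.0, 52.0, 69.0, 11)]
scene
(np.float64(0.5), 72.0, 9.0, 149.0, 12)
(np.float64(0.54), 75.0, 9.0, 149.0, 1)
(np.float64(0.58), 72.0, 9.0, 148.0, 1)
(np.float64(0.62), 75.0, 9.0, 149.0, 1)
(np.float64(0.66), 72.0, 9.0, 148.0, 1)
(np.float64(0.7), 78.0, 9.0, 148.0, 1)
(np.float64(0.74), 75.0, 9.0, 148.0, 1)
(np.float64(0.78), 72.0, 9.0, 149.0, 1)
(np.float64(0.82), 72.0, 9.0, 148.0, 1)
(np.float64(0.86), 75.0, 9.0, 149.0, 1)
(np.float64(0.9), 75.0, 9.0, 149.0, 1)
(np.float64(0.94), 75.0, 9.0, 148.0, 1)
(np.float64(0.98), 75.0, 9.0, 148.0, 1)
(np.float64(1.02), 75.0, 9.0, 149.0, 1)
(np.float64(1.06), 72.0, 8.0, 151.0, 1)
(np.float64(1.1), 103.0, 41.0, 112.0, 6)
(np.float64(1.14), 24.0, 14.0, 74.0, 5)
(np.float64(1.18), 72.0, 10.0, 149.0, 3)
(np.float64(1.22), 70.0, 9.0, 146.0, 1)
(n
[... 813 characters left out ...]
4(0.94), 21.0, 50.0, 79.0, 19)
(np.float64(0.98), 19.0, 52.0, 79.0, 21)
(np.float64(1.02), 19.0, 74.0, 136.0, 26)
(np.float64(1.06), 20.0, 59.0, 136.0, 28)
(np.float64(1.1), 96.0, 30.0, 109.0, 9)
(np.float64(1.14), 19.0, 53.0, 107.0, 26)
(np.float64(1.18), 19.0, 99.0, 121.0, 12)
(np.float64(1.22), 104.0, 43.0, 50.0, 14)
(np.float64(1.26), 50.0, 24.0, 39.0, 17)
(np.float64(1.3), 18.0, 119.0, 111.0, 20)
(np.float64(1.34), 18.0, 120.0, 111.0, 26)
(np.float64(1.38), 18.0, 120.0, 97.0, 27)
(np.float64(1.42), 18.0, 120.0, 101.0, 35)
(np.float64(1.46), 18.0, 116.0, 107.0, 37)
(np.float64(1.5), 95.0, 12.0, 142.0, 18)
(np.float64(1.54), 90.0, 13.0, 142.0, 21)
(np.float64(1.58), 90.0, 14.0, 142.0, 17)
```

Both views put the handle at lid angle 1.10, so the stay is broken. I'll release the pin and back away.

Call:
send_rows([
  {"wx":0,"wy":0,"wz":0,"tx":0,"ty":0,"tz":0,"fingers":-0.3},
  {"wx":0,"wy":0,"wz":0,"tx":0,"ty":0,"tz":0,"fingers":-0.3},
  {"wx":0,"wy":0,"wz":0,"tx":0,"ty":0,"tz":-0.4,"fingers":-0.3},
  {"wx":0,"wy":0,"wz":0,"tx":0,"ty":0,"tz":-0.8,"fingers":-0.3},
  {"wx":0,"wy":0,"wz":0,"tx":0,"ty":0,"tz":-1,"fingers":-0.3},
  {"wx":0,"wy":0,"wz":0,"tx":0,"ty":0,"tz":-1,"fingers":-0.3},
  {"wx":0,"wy":0,"wz":0,"tx":0,"ty":0,"tz":-0.6,"fingers":-0.3},
])

```text
time_s: 32.38
tcp_pos: [0.7053, 0.0078, 0.2025]
orientation: [135.0, 0.1, -173.5]
wrist_force: [0.4, 0.0, -0.3]
gripper_width: 0.35
finger_force: 0.0
```

Call:
send_rows([
  {"wx":1,"wy":0,"wz":0,"tx":0,"ty":0,"tz":-0.4,"fingers":-0.3},
  {"wx":1,"wy":0,"wz":0,"tx":0,"ty":0,"tz":-0.4,"fingers":-0.3},
  {"wx":1,"wy":0,"wz":0,"tx":0,"ty":0,"tz":-0.4,"fingers":-0.3},
  {"wx":1,"wy":0,"wz":0,"tx":0,"ty":0,"tz":-0.4,"fingers":-0.3},
  {"wx":1,"wy":0,"wz":0,"tx":0,"ty":0,"tz":-0.4,"fingers":-0.3},
  {"wx":1,"wy":0,"wz":0,"tx":0,"ty":0,"tz":-0.4,"fingers":-0.3},
  {"wx":1,"wy":0,"wz":0,"tx":0,"ty":0,"tz":-0.4,"fingers":-0.3},
  {"wx":1,"wy":0,"wz":0,"tx":0,"ty":0,"tz":-0.4,"fingers":-0.3},
])

```text
time_s: 33.38
tcp_pos: [0.7113, -0.0484, 0.3128]
orientation: [175.1, -0.0, -173.5]
wrist_force: [0.1, -0.5, -1.2]
gripper_width: 0.351
finger_force: 0.0
```

Run:
```python
from h import *
from rig import robot
s=robot.get_state();show(s);print(s['joint_pos'].round(1),lid(s))
goto(s,case(-.01,0,.36),[180,0,186.4])
for n in('scene','top'):
    im=robot.get_image(n);print(n,[r for r in lidscan(im,np.arange(1.04,1.55,.02)) if 85<r[1]<110])
```

```text
{'time_s': 33.375, 'tcp_pos': [0.7113, -0.0484, 0.3128], 'orientation': [175.1438, -0.0406, -173.5258], 'wrist_force': [0.0989, -0.5001, -1.1963], 'gripper_width': 0.3509, 'finger_force': 0.0}
[ -12.1   41.1   38.1    4.7  102.3 -107.6] {'x': np.float64(-0.0974), 'y': -0.1723, 'z': np.float64(0.3286), 'th': 0.884, 'r': 0.2956, 'Fx': -0.51}
turn [ 0.97 -0.01  0.01] shift [ 4.31  2.19 -1.18]
scene [(np.float64(1.16), 90.0, 16.0, 98.0, 8), (np.float64(1.18), 99.0, 31.0, 108.0, 5)]
top [(np.float64(1.48), 97.0, 14.0, 148.0, 5), (np.float64(1.5), 99.0, 12.0, 144.0, 2), (np.float64(1.52), 99.0, 12.0, 146.0, 1), (np.float64(1.54), 100.0, 11.0, 143.0, 2)]
```

Call:
send_rows([
  {"wx":0.97,"wy":0,"wz":0,"tx":0,"ty":0,"tz":-0.4,"fingers":-0.3},
  {"wx":0,"wy":0,"wz":0,"tx":0,"ty":0,"tz":-0.8,"fingers":-0.3},
  {"wx":0,"wy":0,"wz":0,"tx":0.8,"ty":0,"tz":0,"fingers":-0.3},
  {"wx":0,"wy":0,"wz":0,"tx":0.9,"ty":0,"tz":0,"fingers":-0.3},
  {"wx":0,"wy":0,"wz":0,"tx":0.9,"ty":0,"tz":0,"fingers":-0.3},
  {"wx":0,"wy":0,"wz":0,"tx":0.9,"ty":0,"tz":0,"fingers":-0.3},
  {"wx":0,"wy":0,"wz":0,"tx":0.8,"ty":0,"tz":0,"fingers":-0.3},
  {"wx":0,"wy":0,"wz":0,"tx":0,"ty":0,"tz":0,"fingers":-0.3},
])

```text
time_s: 34.48
tcp_pos: [0.5392, -0.0693, 0.3602]
orientation: [179.7, -0.0, -173.6]
wrist_force: [0.5, 0.1, 0.6]
gripper_width: 0.353
finger_force: 0.0
```

Run:
```python
from h import *
from rig import robot
s=robot.get_state();show(s);print(lid(s))
for n in('scene',):
    im=robot.get_image(n);print(n,[r for r in lidscan(im,np.arange(1.0,1.55,.01)) if 85<r[1]<110])
for th in(1.1,1.15,1.18,1.2):
    p=hp(th,0);p[2]-=.016;print(th,p.round(4));goto(s,p,[180,0,186.4])
```

```text
{'time_s': 34.475, 'tcp_pos': [0.5392, -0.0693, 0.3602], 'orientation': [179.7432, -0.035, -173.5981], 'wrist_force': [0.4562, 0.1034, 0.5519], 'gripper_width': 0.3531, 'finger_force': 0.0}
{'x': np.float64(-0.099), 'y': 0.0011, 'z': np.float64(0.376), 'th': 0.97, 'r': 0.3345, 'Fx': 0.05}
scene [(np.float64(1.16), 94.0, 19.0, 94.0, 8), (np.float64(1.17), 103.0, 39.0, 105.0, 6), (np.float64(1.18), 99.0, 34.0, 104.0, 5)]
1.1 [0.5303 0.0194 0.289 ]
turn [ 0.05 -0.01  0.  ] shift [-0.03  2.23  1.78]
1.15 [0.5291 0.0297 0.2937]
turn [ 0.05 -0.01  0.  ] shift [-0.03  2.49  1.66]
1.18 [0.5284 0.036  0.2963]
turn [ 0.05 -0.01  0.  ] shift [-0.03  2.65  1.6 ]
1.2 [0.528  0.0402 0.2979]
turn [ 0.05 -0.01  0.  ] shift [-0.03  2.75  1.56]
```

Call:
send_rows([
  {"wx":0,"wy":0,"wz":0,"tx":0,"ty":0.87,"tz":0,"fingers":-0.3},
  {"wx":0,"wy":0,"wz":0,"tx":0,"ty":0.87,"tz":0,"fingers":-0.3},
  {"wx":0,"wy":0,"wz":0,"tx":0,"ty":0.87,"tz":0,"fingers":-0.3},
  {"wx":0,"wy":0,"wz":0,"tx":0,"ty":0,"tz":0.6,"fingers":-0.3},
  {"wx":0,"wy":0,"wz":0,"tx":0,"ty":0,"tz":0.6,"fingers":-0.3},
  {"wx":0,"wy":0,"wz":0,"tx":0,"ty":0,"tz":0.42,"fingers":-0.3},
  {"wx":0,"wy":0,"wz":0,"tx":0,"ty":0,"tz":0,"fingers":-0.3},
])

```text
time_s: 35.4
tcp_pos: [0.5292, 0.0351, 0.2935]
orientation: [179.8, -0.2, -173.5]
wrist_force: [0.4, 0.3, 0.7]
gripper_width: 0.349
finger_force: 0.0
```

Call:
send_rows([
  {"wx":0,"wy":0,"wz":0,"tx":0,"ty":0,"tz":0,"fingers":-1},
  {"wx":0,"wy":0,"wz":0,"tx":0,"ty":0,"tz":0,"fingers":-1},
  {"wx":0,"wy":0,"wz":0,"tx":0,"ty":0,"tz":0,"fingers":-1},
  {"wx":0,"wy":0,"wz":0,"tx":0,"ty":0,"tz":0,"fingers":-1},
], grip_force=15)

```text
time_s: 35.9
tcp_pos: [0.5295, 0.0351, 0.2959]
orientation: [179.8, 0.1, -173.5]
wrist_force: [1.5, 2.4, 1.1]
gripper_width: 0.123
finger_force: 15.0
```

Run:
```python
from h import *
from rig import robot
s=robot.get_state();show(s);l=lid(s);print(l)
# commanded TCP ~ measured; follow arc from present lid angle, offset kept
th0=np.arccos((.09-l['x'])/.228)
f=lambda t:np.array([.09-.228*np.cos(t),.228*np.sin(t)])
T=np.r_[np.linspace(th0,.0175,25)];print(th0)
print([((f(b)-f(a))/.04*[1,-1]).round(2).tolist() for a,b in zip(T[:-1],T[1:])])
```

```text
{'time_s': 35.9, 'tcp_pos': [0.5295, 0.0351, 0.2959], 'orientation': [179.8336, 0.0845, -173.4946], 'wrist_force': [1.528, 2.3739, 1.0808], 'gripper_width': 0.1227, 'finger_force': 14.9993}
{'x': np.float64(0.0058), 'y': -0.001, 'z': np.float64(0.3117), 'th': 1.192, 'r': 0.2278, 'Fx': 2.19}
1.192542553619654
[[-0.26, 0.11], [-0.25, 0.12], [-0.24, 0.13], [-0.24, 0.15], [-0.23, 0.16], [-0.22, 0.17], [-0.21, 0.18], [-0.21, 0.19], [-0.2, 0.2], [-0.19, 0.21], [-0.18, 0.22], [-0.16, 0.23], [-0.15, 0.23], [-0.14, 0.24], [-0.13, 0.25], [-0.12, 0.25], [-0.1, 0.26], [-0.09, 0.26], [-0.08, 0.27], [-0.07, 0.27], [-0.05, 0.27], [-0.04, 0.28], [-0.03, 0.28], [-0.01, 0.28]]
```

Call:
send_rows([
  {"wx":0,"wy":0,"wz":0,"tx":0,"ty":-0.26,"tz":0.11,"fingers":-1},
  {"wx":0,"wy":0,"wz":0,"tx":0,"ty":-0.25,"tz":0.12,"fingers":-1},
  {"wx":0,"wy":0,"wz":0,"tx":0,"ty":-0.24,"tz":0.13,"fingers":-1},
  {"wx":0,"wy":0,"wz":0,"tx":0,"ty":-0.24,"tz":0.15,"fingers":-1},
  {"wx":0,"wy":0,"wz":0,"tx":0,"ty":-0.23,"tz":0.16,"fingers":-1},
  {"wx":0,"wy":0,"wz":0,"tx":0,"ty":-0.22,"tz":0.17,"fingers":-1},
  {"wx":0,"wy":0,"wz":0,"tx":0,"ty":-0.21,"tz":0.18,"fingers":-1},
  {"wx":0,"wy":0,"wz":0,"tx":0,"ty":-0.21,"tz":0.19,"fingers":-1},
], grip_force=20)

```text
time_s: 36.9
tcp_pos: [0.5375, -0.0395, 0.2462]
orientation: [179.8, -0.0, -173.5]
wrist_force: [2.1, 2.2, 0.6]
gripper_width: 0.124
finger_force: 20.0
```

Run:
```python
from h import *
from rig import robot
s=robot.get_state();show(s);print(lid(s))
im=robot.get_image('scene');print([r for r in lidscan(im,np.arange(.5,1.2,.01),np.r_[np.linspace(-.048,-.02,8),np.linspace(.02,.048,8)]) if 85<r[1]<110])
```

```text
{'time_s': 36.9, 'tcp_pos': [0.5375, -0.0395, 0.2462], 'orientation': [179.841, -0.0168, -173.4984], 'wrist_force': [2.1415, 2.1943, 0.5946], 'gripper_width': 0.1243, 'finger_force': 19.998}
{'x': np.float64(-0.0692), 'y': -0.0006, 'z': np.float64(0.262), 'th': 0.794, 'r': 0.2271, 'Fx': 1.94}
[(np.float64(0.72), 92.0, 17.0, 100.0, 9), (np.float64(0.73), 92.0, 18.0, 97.5, 9), (np.float64(0.74), 99.0, 33.0, 105.5, 14), (np.float64(0.75), 102.5, 40.0, 89.5, 12), (np.float64(0.76), 102.5, 40.5, 86.5, 12)]
```

Call:
send_rows([
  {"wx":0,"wy":0,"wz":0,"tx":0,"ty":-0.2,"tz":0.2,"fingers":-1},
  {"wx":0,"wy":0,"wz":0,"tx":0,"ty":-0.19,"tz":0.21,"fingers":-1},
  {"wx":0,"wy":0,"wz":0,"tx":0,"ty":-0.18,"tz":0.22,"fingers":-1},
  {"wx":0,"wy":0,"wz":0,"tx":0,"ty":-0.16,"tz":0.23,"fingers":-1},
  {"wx":0,"wy":0,"wz":0,"tx":0,"ty":-0.15,"tz":0.23,"fingers":-1},
  {"wx":0,"wy":0,"wz":0,"tx":0,"ty":-0.14,"tz":0.24,"fingers":-1},
  {"wx":0,"wy":0,"wz":0,"tx":0,"ty":-0.13,"tz":0.25,"fingers":-1},
  {"wx":0,"wy":0,"wz":0,"tx":0,"ty":-0.12,"tz":0.25,"fingers":-1},
])

```text
time_s: 37.95
tcp_pos: [0.543, -0.0894, 0.1726]
orientation: [179.8, -0.0, -173.5]
wrist_force: [-1.4, 1.9, -1.0]
gripper_width: 0.119
finger_force: 20.0
```

Run:
```python
from h import *
from rig import robot
s=robot.get_state();show(s);print(lid(s))
```

```text
{'time_s': 37.95, 'tcp_pos': [0.543, -0.0894, 0.1726], 'orientation': [179.8191, -0.0496, -173.5019], 'wrist_force': [-1.3673, 1.9211, -0.9964], 'gripper_width': 0.1192, 'finger_force': 19.9996}
{'x': np.float64(-0.1194), 'y': -0.0005, 'z': np.float64(0.1884), 'th': 0.4, 'r': 0.2273, 'Fx': 2.06}
```

Call:
send_rows([
  {"wx":0,"wy":0,"wz":0,"tx":0,"ty":-0.1,"tz":0.26,"fingers":-1},
  {"wx":0,"wy":0,"wz":0,"tx":0,"ty":-0.09,"tz":0.26,"fingers":-1},
  {"wx":0,"wy":0,"wz":0,"tx":0,"ty":-0.08,"tz":0.27,"fingers":-1},
  {"wx":0,"wy":0,"wz":0,"tx":0,"ty":-0.07,"tz":0.27,"fingers":-1},
  {"wx":0,"wy":0,"wz":0,"tx":0,"ty":-0.05,"tz":0.27,"fingers":-1},
  {"wx":0,"wy":0,"wz":0,"tx":0,"ty":-0.04,"tz":0.28,"fingers":-1},
  {"wx":0,"wy":0,"wz":0,"tx":0,"ty":-0.03,"tz":0.24,"fingers":-1},
  {"wx":0,"wy":0,"wz":0,"tx":0,"ty":0,"tz":0.1,"fingers":-1},
])

```text
time_s: 38.95
tcp_pos: [0.545, -0.1066, 0.0943]
orientation: [179.8, -0.1, -173.5]
wrist_force: [-3.5, 4.1, 0.2]
gripper_width: 0.12
finger_force: 20.0
```

Call:
send_rows([
  {"wx":0,"wy":0,"wz":0,"tx":0,"ty":0,"tz":0.08,"fingers":-1},
  {"wx":0,"wy":0,"wz":0,"tx":0,"ty":0,"tz":0,"fingers":-1},
])

```text
time_s: 39.2
tcp_pos: [0.545, -0.1067, 0.0913]
orientation: [179.8, -0.1, -173.5]
wrist_force: [-2.4, 4.9, -2.8]
gripper_width: 0.123
finger_force: 20.0
```

Still free to move, so I'll go down a little more until it seats.

Call:
send_rows([
  {"wx":0,"wy":0,"wz":0,"tx":0,"ty":0,"tz":0.06,"fingers":-1},
  {"wx":0,"wy":0,"wz":0,"tx":0,"ty":0,"tz":0.05,"fingers":-1},
  {"wx":0,"wy":0,"wz":0,"tx":0,"ty":0,"tz":0,"fingers":-1},
])

```text
time_s: 39.58
tcp_pos: [0.5455, -0.1067, 0.0905]
orientation: [179.9, 0.1, -173.5]
wrist_force: [-10.8, 6.5, 22.3]
gripper_width: 0.122
finger_force: 20.0
```

Call:
send_rows([
  {"wx":0,"wy":0,"wz":0,"tx":0,"ty":0,"tz":0.05,"fingers":-1},
  {"wx":0,"wy":0,"wz":0,"tx":0,"ty":0,"tz":0,"fingers":-1},
])

```text
time_s: 39.83
tcp_pos: [0.5463, -0.1066, 0.0894]
orientation: [179.9, 0.2, -173.5]
wrist_force: [-10.2, 8.5, 27.3]
gripper_width: 0.126
finger_force: 20.0
```

The upward force shows the lid is seated shut. I'll ease off, let go and rise.

Call:
send_rows([
  {"wx":0,"wy":0,"wz":0,"tx":0,"ty":0,"tz":-0.05,"fingers":-1},
  {"wx":0,"wy":0,"wz":0,"tx":0,"ty":0,"tz":0,"fingers":-0.3},
  {"wx":0,"wy":0,"wz":0,"tx":0,"ty":0,"tz":0,"fingers":-0.3},
  {"wx":0,"wy":0,"wz":0,"tx":0,"ty":0,"tz":-0.3,"fingers":-0.3},
  {"wx":0,"wy":0,"wz":0,"tx":0,"ty":0,"tz":-0.8,"fingers":-0.3},
  {"wx":0,"wy":0,"wz":0,"tx":0,"ty":0,"tz":-1,"fingers":-0.3},
  {"wx":0,"wy":0,"wz":0,"tx":0,"ty":-0.8,"tz":-1,"fingers":-0.3},
  {"wx":0,"wy":0,"wz":0,"tx":0,"ty":-0.8,"tz":0,"fingers":-0.3},
])

```text
time_s: 40.83
tcp_pos: [0.5547, -0.1728, 0.2164]
orientation: [-179.9, 0.4, -173.4]
wrist_force: [-0.1, -0.4, -1.0]
gripper_width: 0.35
finger_force: 0.0
```

Call:
send_rows([
  {"wx":0,"wy":0,"wz":0,"tx":0,"ty":-0.8,"tz":0,"fingers":-0.3},
  {"wx":0,"wy":0,"wz":0,"tx":0,"ty":0,"tz":0,"fingers":-0.3},
  {"wx":0,"wy":0,"wz":0,"tx":0,"ty":0,"tz":0,"fingers":-0.3},
  {"wx":0,"wy":0,"wz":0,"tx":0,"ty":0,"tz":0,"fingers":-0.3},
])

```text
time_s: 41.32
tcp_pos: [0.5563, -0.202, 0.2118]
orientation: [179.8, 0.0, -173.4]
wrist_force: [0.0, 0.0, -0.7]
gripper_width: 0.352
finger_force: 0.0
```

Run:
```python
from h import *
from rig import robot
s=robot.get_state();show(s)
im=robot.get_image('scene');o=pickle.load(open('im0.pkl','rb'))['scene']
d=cv2.absdiff(im['pixels'],o['pixels']).max(2)
print('case diff',(d[195:305,270:385]>30).sum(),'mug',(d[210:270,460:520]>30).sum(),'block',(d[285:318,475:512]>30).sum(),'cone',(d[230:280,178:202]>30).sum())
for i in(im,o):print([r for r in lidscan(i,np.arange(-.04,.12,.02))])
```

```text
{'time_s': 41.325, 'tcp_pos': [0.5563, -0.202, 0.2118], 'orientation': [179.837, 0.0049, -173.4423], 'wrist_force': [0.0384, 0.0431, -0.6964], 'gripper_width': 0.3517, 'finger_force': 0.0}
case diff 0 mug 0 block 0 cone 0
[(np.float64(-0.04), 36.0, 17.0, 82.0, 9), (np.float64(-0.02), 75.0, 14.0, 98.0, 6), (np.float64(0.0), 99.0, 34.0, 105.0, 8), (np.float64(0.02), 104.0, 40.0, 106.0, 4), (np.float64(0.04), 98.0, 20.0, 101.0, 9), (np.float64(0.06), 72.0, 11.0, 112.0, 3), (np.float64(0.08), 60.0, 8.0, 135.0, 2), (np.float64(0.1), 72.0, 9.0, 146.0, 1)]
[(np.float64(-0.04), 36.0, 16.0, 79.0, 8), (np.float64(-0.02), 75.0, 14.0, 95.0, 7), (np.float64(0.0), 101.0, 35.0, 103.0, 8), (np.float64(0.02), 103.0, 39.0, 102.0, 4), (np.float64(0.04), 98.0, 21.0, 98.0, 9), (np.float64(0.06), 72.0, 11.0, 110.0, 3), (np.float64(0.08), 66.0, 8.0, 132.0, 1), (np.float64(0.1), 72.0, 9.0, 142.0, 1)]
```

The case looks exactly as it did at the start (shut), and the mug, cone and block haven't moved.

```bash
python3 -c "
from rig import robot
print(robot.finish_job())"
```

```text
the job is handed in; nothing more can be done
None
```

I handed the job in at about 41 s with the lid shut and the smaller offcut inside the case; before that, the stay had locked and held the lid, and I broke it by its knee pin and lowered the lid by hand. The last image matched the starting one at the case, mug, cone and block. The hand-in returned no verdict.

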